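Check the drawer runner and sort its left and right brackets

ROBOT

A 6-joint arm with a two-finger parallel gripper is mounted at the origin on the work surface. World frame = base frame: x ahead of the robot, y to its left, z up, the work surface at z = 0. Lengths are in m, angles in rad, forces in N, time in s.
With the tool pointing down it reaches from about 0.35 to 0.85 m from the base axis. Payload 8.1 kg.
Tool frame: the origin (TCP) lies at the very end of the fingers, on their centre line; the grasp point (between the pads) lies 19 mm behind it; z points along the fingers, y is the direction in which the jaws open and shut (so a half turn about z gives the same grasp; the last joint's range is limited). The gripper opens to 93 mm and grips with 3 to 60 N. Pads are 15 mm wide; open, the fingers measure 128 mm over their backs; the gripper's body (75 mm by 188 mm) begins 65 mm behind the grasp point.
Start: joints at [1.11, 0.13, 1.488, -0, 1.523, -0.085], TCP at [0.22, 0.558, 0.184] pointing down, gripper open.
Joint ranges: [-2.96, 2.96], [-0.89, 2.26], [0.02, 2.5], [-1.34, 4.48], [0, 2.73], [-2.66, 2.66]. Speed limits (rad/s): [2.39, 2.39, 2.79, 3.14, 3.14, 3.14].

INTERFACE

Orientations are given as a rotation vector (axis times angle).
In Python, from plant import read_state, read_camera, close_job gives the robot as it stands.
- The arm moves only by the tool jog_arm, never from a script. Its argument "motion" is one flat list of numbers, 7 for each row, row after row: the opening, from 0 (shut) to 1 (fully open), then the shift along the tool's x, y, z scaled (see below), then the turn, a rotation vector about the tool's x, y, z scaled (see below). A call has 1 to 8 rows; each row is the pose to reach, as a shift and turn from the pose measured when the call began, along the tool's axes at that moment; what a row does not reach only later rows make up. The controller multiplies each number of a shift by 0.5 m and each number of a turn by 90 degrees. A row lasts 1/10 s, in which the tool goes at most 50 mm and 8.59 degrees, less where a joint would pass 70% of its speed; a pose out of reach is approached as far as the arm can. A call with a number of a shift or a turn outside -1 to 1 is refused whole. A call with a gripper value outside its range is refused whole. The fingers move at their own pace and stop on an object; "grip_force" is the grip in N (left out, the last holds). Time passes only in rows, so rows that repeat a pose let the fingers close. It gives the time, the measured TCP pose, the force and the opening at its end, in the units of the state.
- read_state(): the state, without advancing time (a new reading comes with each control period).
- read_camera(name): name is "side" or "top"; returns a dict with "frame" (400x640x3 uint8, red, green, blue), "vertical_fov" (degrees; the focal length in pixels is half the picture's height over the tangent of half this angle, whatever the lens; pixels are square), "cx", "cy" (the principal point, pixels), "dist_coeffs" ([k1, k2, p1, p2, k3] as OpenCV has them; the pictures are not rectified), "world_from_camera" (4x4, takes a point from camera to world coordinates). Camera axes: x right, y down, z forward; pixel columns grow to the right and rows downward; lengths in m; the calibration is good to about 2 mm. A picture is of the moment at which its call begins. There is no depth.
- close_job(): hands the job in, once; it reports no verdict.
The state is a dict: "t": time; "q": joint angles; "dq": joint speeds; "joint_torque": joint torques, N m; "tool_pos": TCP position; "orientation": TCP orientation; "force": force on the tool from outside, world axes, zero at the start; "wrist_torque": the same for the moment, N m; "opening": finger opening in m.
Only numpy, scipy, OpenCV 4.12 (cv2) and the standard library are available. Lean on these libraries where they do the work, as an engineer would, in place of code of your own. Each camera call takes 0.05 s, during which the arm holds its last target.

TASK

Get this drawer-runner kit ready: if a wooden offcut is lying on the runner, first put it in the offcut tray (where another may lie already), then take the carriage slowly (no faster than about 0.15 m/s) from where it is all the way to the red stop and all the way back against the green one to feel for sticky spots, and leave it there. Also put every loose aluminium bracket in the bin whose fixed red sample is of the same hand, left-hand brackets in one and right-hand in the other, lying fully inside and not on the rim; sorting may come before or after the runner check. Leave the amber glue jar where it is.

Things in the scene. Friction and masses are not known exactly. Their poses are not given: they have to be found in the camera images.
- left1_mid (a point): Left-hand bracket (may be absent), bare aluminium, 0.2 kg. Site: centre of its 80 (x) x 45 (y) x 40 (z) mm box; starts base down on the bench. Base plate 6 mm thick; flange 9 mm thick, all along the +y edge (mid-plane y = +18), easily pinched from above; end wall 9 mm at +x (x = 35.5); both to full height. Other sides open. Seen from the open end towards the end wall, the flange is on the left.
- right1_mid (a point): Right-hand bracket (may be absent), bare aluminium, 0.2 kg. Site: centre of its 80 (x) x 45 (y) x 40 (z) mm box; starts base down on the bench. Base plate 6 mm thick; flange 9 mm thick, all along the -y edge (mid-plane y = -18), easily pinched from above; end wall 9 mm at +x (x = 35.5); both to full height. Other sides open. Seen from the open end towards the end wall, the flange is on the right.
- left2_mid (a point): Left-hand bracket (may be absent), bare aluminium, 0.2 kg. Site: centre of its 80 (x) x 45 (y) x 40 (z) mm box; starts base down on the bench. Base plate 6 mm thick; flange 9 mm thick, all along the +y edge (mid-plane y = +18), easily pinched from above; end wall 9 mm at +x (x = 35.5); both to full height. Other sides open. Seen from the open end towards the end wall, the flange is on the left.
- right2_mid (a point): Right-hand bracket (may be absent), bare aluminium, 0.2 kg. Site: centre of its 80 (x) x 45 (y) x 40 (z) mm box; starts base down on the bench. Base plate 6 mm thick; flange 9 mm thick, all along the -y edge (mid-plane y = -18), easily pinched from above; end wall 9 mm at +x (x = 35.5); both to full height. Other sides open. Seen from the open end towards the end wall, the flange is on the right.
- left3_mid (a point): Left-hand bracket (may be absent), bare aluminium, 0.2 kg. Site: centre of its 80 (x) x 45 (y) x 40 (z) mm box; starts base down on the bench. Base plate 6 mm thick; flange 9 mm thick, all along the +y edge (mid-plane y = +18), easily pinched from above; end wall 9 mm at +x (x = 35.5); both to full height. Other sides open. Seen from the open end towards the end wall, the flange is on the left.
- right3_mid (a point): Right-hand bracket (may be absent), bare aluminium, 0.2 kg. Site: centre of its 80 (x) x 45 (y) x 40 (z) mm box; starts base down on the bench. Base plate 6 mm thick; flange 9 mm thick, all along the -y edge (mid-plane y = -18), easily pinched from above; end wall 9 mm at +x (x = 35.5); both to full height. Other sides open. Seen from the open end towards the end wall, the flange is on the right.
- bin_left: Fixed open grey bin for left-hand brackets, 230 (x) x 150 (y) x 50 (z) mm, walls and floor 5 mm. Origin: centre of underside. 165 mm to its -x stands a 90 x 60 x 30 mm wooden plinth with a fixed red sample of the left-hand bracket (end wall to +x, flange to +y, top 70 mm over the bench): only this tells the two bins apart. On either side of the robot.
- bin_right: Fixed open grey bin for right-hand brackets, 230 (x) x 150 (y) x 50 (z) mm, walls and floor 5 mm. Origin: centre of underside. 165 mm to its -x stands a 90 x 60 x 30 mm wooden plinth with a fixed red sample of the right-hand bracket (end wall to +x, flange to -y, top 70 mm over the bench): only this tells the two bins apart. On either side of the robot.
- runner: Drawer runner on a fixed plywood board 70 (x) x 330 (y) x 12 (z) mm. Origin: centre of the underside; y along the runner. Steel rail 26 mm wide, 270 long, top 26 mm above the bench. Green stop block at the -y end (home), red one at the +y end, centred 144 mm from the origin, tops 34 mm high.
- carriage (a joint): Carriage position along the runner's +y, in m: 0 = against the green home stop, 0.20 = against the red stop. Its centre is at y = -0.10 + value in the runner's frame. Sliding friction about 2.5 N, a little more when faster; it stays where it is left.
- carriage_grip (a point): Centre of the carriage's black upright grip, 44 (x) x 18 (y, along the travel) x 40 (z) mm, on the carriage's dark steel plate (56 x 60 x 16 mm). Grip foot 43 mm, top 83 mm, point 63 mm above the bench. Axes as the runner's.
- offcut1_mid (a point): Centre of a loose wooden offcut, 42 (x) x 36 (y) x 36 (z) mm, 60 g. If present it lies on top of the runner's rail, its y along the runner, between the carriage and the red stop, and blocks the carriage. Absent in some starts.
- offcut2_mid (a point): Centre of a second wooden offcut of the same size. If present it already lies in the offcut tray, in its -y half, about 29 mm from the tray's centre, and is to stay in the tray. Absent in some starts.
- tray: Fixed open cardboard-brown tray for offcuts, 120 x 120 x 30 mm outside, walls and floor 4 mm. Origin: centre of its underside. Either left or right of the runner.
- jar: Loose closed amber glue jar, 60 mm diameter, 85 mm high, not part of the work. Origin: centre of its underside.

How it is judged:
On the way, in this order (a step that is already met when the one before it is completed fails the run):
1. the offcut from the runner, if there is one, lies in the offcut tray (x of offcut1_mid in the frame of tray between -0.056 and 0.056 m and y of offcut1_mid in the frame of tray between -0.056 and 0.056 m and z of offcut1_mid in the frame of tray between 0 and 0.045 m), for 0.2 s.
2. the carriage has been taken to the red stop (value of joint carriage above 0.194 m), for 0.05 s.
3. the carriage has been taken back to the green stop (value of joint carriage below 0.006 m), for 0.1 s.
At the end, for the whole second after the job is handed in: Every bracket present has its centre inside the bin of its own hand (within its walls, less than 60 mm above the bin's underside), every offcut present has its centre inside the tray (less than 45 mm above its underside), and the carriage is within 6 mm of the green stop (all of step 1 and x of left1_mid in the frame of bin_left between -0.11 and 0.11 m and y of left1_mid in the frame of bin_left between -0.07 and 0.07 m and z of left1_mid in the frame of bin_left between 0 and 0.06 m and x of right1_mid in the frame of bin_right between -0.11 and 0.11 m and y of right1_mid in the frame of bin_right between -0.07 and 0.07 m and z of right1_mid in the frame of bin_right between 0 and 0.06 m and x of left2_mid in the frame of bin_left between -0.11 and 0.11 m and y of left2_mid in the frame of bin_left between -0.07 and 0.07 m and z of left2_mid in the frame of bin_left between 0 and 0.06 m and x of right2_mid in the frame of bin_right between -0.11 and 0.11 m and y of right2_mid in the frame of bin_right between -0.07 and 0.07 m and z of right2_mid in the frame of bin_right between 0 and 0.06 m and x of left3_mid in the frame of bin_left between -0.11 and 0.11 m and y of left3_mid in the frame of bin_left between -0.07 and 0.07 m and z of left3_mid in the frame of bin_left between 0 and 0.06 m and x of right3_mid in the frame of bin_right between -0.11 and 0.11 m and y of right3_mid in the frame of bin_right between -0.07 and 0.07 m and z of right3_mid in the frame of bin_right between 0 and 0.06 m and x of offcut2_mid in the frame of tray between -0.056 and 0.056 m and y of offcut2_mid in the frame of tray between -0.056 and 0.056 m and z of offcut2_mid in the frame of tray between 0 and 0.045 m and value of joint carriage below 0.006 m); the robot touches nothing.
It fails at once if the carriage is moved faster than 0.3 m/s (velocity of joint carriage above 0.3 m/s or velocity of joint carriage below -0.3 m/s).
It fails at once if the glue jar is moved more than 40 mm (distance of jar from where it was at the start of the episode above 0.04 m).
Of left1, left2, left3 only 2 to 3 are there at a start; the rules pass over those that are not, and their reading is None.
Of right1, right2, right3 only 2 to 3 are there at a start; the rules pass over those that are not, and their reading is None.
Of offcut1, offcut2 only 1 to 2 are there at a start; the rules pass over those that are not, and their reading is None.
At some moment in a run one of left1, right1, left2, right2, left3, right3 may be knocked a few centimetres aside while the robot is not near it.
Once in a run the grip may slacken for a moment while it holds something.
It also fails if it takes over 208 s, if anything falls off the work surface, if the arm or the gripper's body presses on something with over 40 N, if the wrist force passes 120 N, or if a joint passes its speed limit or range.

## Working session

There is one attempt and no reset: what is moved stays moved. The work goes in short steps, Python scripts to look and compute and a tool call to move; the robot and the scene stay as the last step left them, time stands still between calls to the robot, and variables do not carry over. Pictures are saved under pics/ and viewed, and the job is handed in when it is done.

Besides the shell and the picture viewer there is one more tool, called after "Request:" in YAML: its name, and indented under it one key for each argument. jog_arm: Moves the arm, as the interface text tells. Its arguments: {"type":"object","properties":{"motion":{"type":"array","items":{"type":"number"}},"grip_force":{"type":"number"}},"required":["motion"]}

```bash
ls; mkdir -p pics; cat > h.py <<'E'
import numpy as np, cv2, pickle
from plant import read_state, read_camera
def grab(name,tag):
    c=read_camera(name); cv2.imwrite(f'pics/{tag}.png',c['frame'][:,:,::-1]); pickle.dump(c,open(f'pics/{tag}.pkl','wb')); return c
def load(tag): return pickle.load(open(f'pics/{tag}.pkl','rb'))
def K(c):
    f=c['frame'].shape[0]/2/np.tan(np.radians(c['vertical_fov'])/2)
    return np.array([[f,0,c['cx']],[0,f,c['cy']],[0,0,1.]])
def ray(c,uv):
    p=cv2.undistortPoints(np.array(uv,float).reshape(-1,1,2),K(c),np.array(c['dist_coeffs'],float)).reshape(-1,2)
    d=np.c_[p,np.ones(len(p))]; T=np.array(c['world_from_camera']); return T[:3,3],d@T[:3,:3].T
def onplane(c,uv,z):
    o,d=ray(c,uv); return o+d*((z-o[2])/d[:,2])[:,None]
def proj(c,P):
    T=np.linalg.inv(np.array(c['world_from_camera'])); r=cv2.Rodrigues(T[:3,:3])[0]
    return cv2.projectPoints(np.array(P,float).reshape(-1,1,3),r,T[:3,3],K(c),np.array(c['dist_coeffs'],float))[0].reshape(-1,2)
E
python3 - <<'E'
from h import *
for n in('top','side'):
    c=grab(n,n+'0'); print(n,c['vertical_fov'],c['cx'],c['cy'],c['dist_coeffs'],np.array(c['world_from_camera']).round(3).tolist())
print(read_state())
E
```

```text
pics
top 55.16220703550751 322.25004054951 196.11123074970916 [-0.01839149  0.          0.          0.          0.        ] [[-0.004, -0.982, 0.191, 0.377], [-1.0, 0.007, 0.015, -0.002], [-0.016, -0.191, -0.981, 0.947], [0.0, 0.0, 0.0, 1.0]]
side 46.31835078177075 316.7962982822918 197.25918185005185 [0.03359657 0.         0.         0.         0.        ] [[0.883, -0.344, 0.32, 0.203], [-0.47, -0.621, 0.628, -0.667], [-0.017, -0.704, -0.71, 0.837], [0.0, 0.0, 0.0, 1.0]]
{'t': 0.1, 'q': array([ 1.10960354e+00,  1.31100621e-01,  1.48914110e+00, -6.30254117e-06,
        1.52299260e+00, -8.54263121e-02]), 'dq': array([ 0.00047   , -0.00296916, -0.00312467,  0.00144098,  0.00048044,
        0.00085989]), 'joint_torque': array([ 3.64444413e-04, -5.61342216e+01, -4.93096089e+01,  7.70265888e-02,
        2.90042278e-02, -9.58120943e-07]), 'tool_pos': array([0.21993893, 0.5576368 , 0.18269952]), 'orientation': array([-5.86703764e-01, -3.08587605e+00,  2.48533328e-03]), 'force': array([-0.27296537, -0.89945789,  0.00925628]), 'wrist_torque': array([-0.0199126 ,  0.00883121, -0.00660175]), 'opening': 0.09306341214891892}
```

View pics/top0.png

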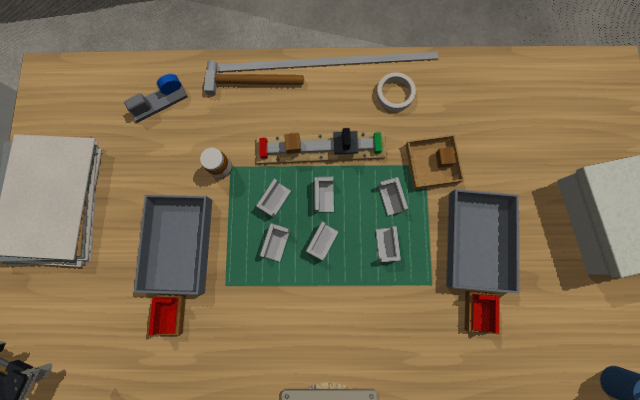

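View pics/side0.png

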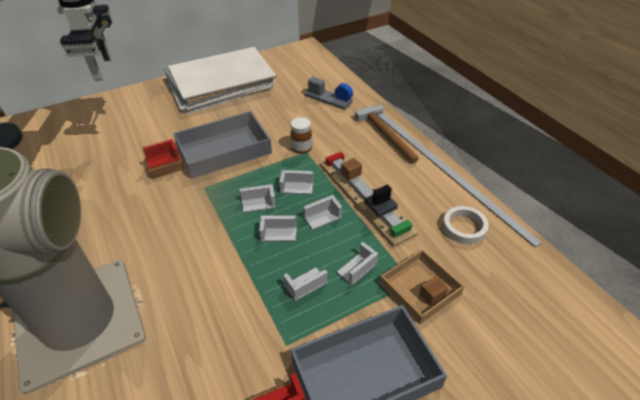

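```bash
python3 - <<'E'
import cv2
a=cv2.imread('pics/top0.png'); 
cv2.imwrite('pics/z1.png',cv2.resize(a[165:290,225:435],(800,476),interpolation=cv2.INTER_CUBIC))
b=cv2.resize(a[285:345,140:190],(350,420),interpolation=cv2.INTER_CUBIC)
d=cv2.resize(a[285:345,460:510],(350,420),interpolation=cv2.INTER_CUBIC)
cv2.imwrite('pics/z2.png',cv2.hconcat([b,d]))
cv2.imwrite('pics/z3.png',cv2.resize(a[125:195,195:470],(800,204),interpolation=cv2.INTER_CUBIC))
E
```

```text
(no output)
```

View pics/z1.png

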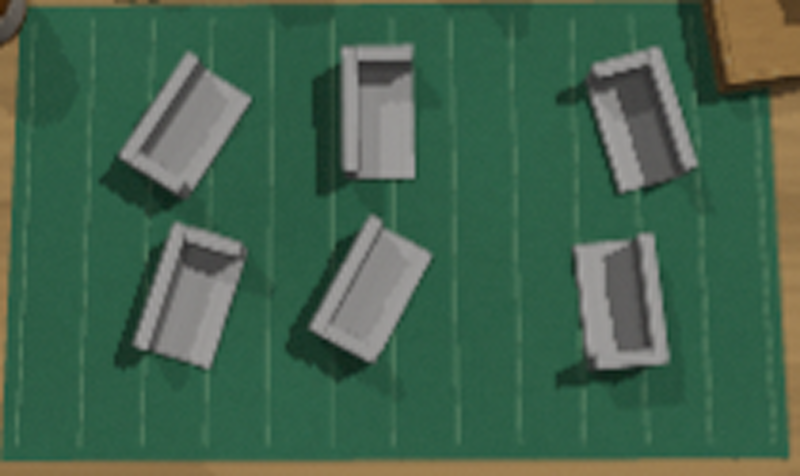

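View pics/z2.png

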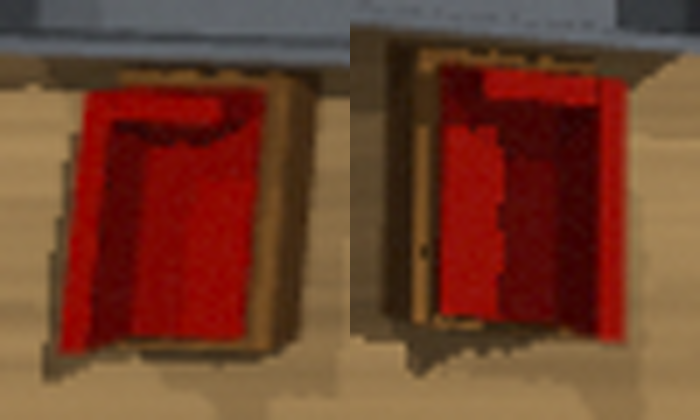

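View pics/z3.png

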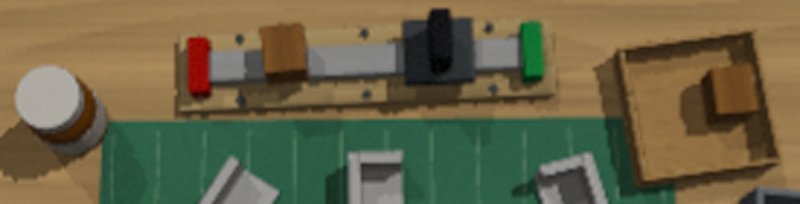

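```bash
cat > m.py <<'E'
from h import *
import sys
def mask_rects(tag='top0',lo=140):
    c=load(tag); hsv=cv2.cvtColor(c['frame'],cv2.COLOR_RGB2HSV); return c,hsv
E
python3 - <<'E'
from m import *
c,h=mask_rects()
H,S,V=[h[:,:,i].astype(int) for i in range(3)]
def comps(m,amin,name,z):
    n,l,st,ce=cv2.connectedComponentsWithStats(m.astype(np.uint8))
    for i in range(1,n):
        if st[i,4]>=amin:
            print(name,st[i].tolist(),ce[i].round(1),onplane(c,ce[i],z)[0].round(4))
comps(((H<6)|(H>174))&(S>180)&(V>90),20,'red',.034)
comps((H>50)&(H<75)&(S>150)&(V>80),20,'green',.034)
m=(S<50)&(V>45);mm=np.zeros_like(m);mm[165:290,225:435]=1
comps(m&mm,100,'br',.04)
comps((H>5)&(H<16)&(S>150)&(V>70),100,'offcut',.05)
for i,(u,v) in enumerate([(315,30),(444,130)]): pass
# bins: corners of rim picked
for nm,pts in dict(L=[(146,197),(211,197),(203,295),(135,293)],R=[(454,191),(518,193),(519,292),(449,289)],tray=[(407,144),(458,137),(462,183),(413,189)]).items():
    P=onplane(c,pts,.05 if nm!='tray' else .03); print(nm,P.round(3).tolist(),P.mean(0).round(3))
E
```

```text
red [260, 138, 7, 19, 121] [262.7 146.9] [0.6814 0.1602 0.034 ]
red [479, 295, 21, 39, 213] [493.5 309.2] [ 0.2882 -0.3797  0.034 ]
red [148, 297, 24, 38, 231] [155.8 310.9] [0.2862 0.3994 0.034 ]
red [158, 298, 20, 36, 483] [167.5 318.2] [0.27   0.3708 0.034 ]
red [473, 303, 9, 28, 234] [476.8 316.2] [ 0.2729 -0.3404  0.034 ]
green [374, 133, 8, 18, 108] [377.5 141.6] [ 0.6926 -0.1265  0.034 ]
br [314, 176, 20, 36, 676] [323.5 194.1] [0.5587 0.0088 0.04  ]
br [379, 177, 29, 39, 753] [392.6 196. ] [ 0.5529 -0.1575  0.04  ]
br [256, 179, 35, 38, 704] [273. 198.] [0.5499 0.1309 0.04  ]
br [306, 221, 32, 39, 681] [321.7 241. ] [0.4458 0.0136 0.04  ]
br [260, 223, 30, 39, 744] [274.5 242.1] [0.4438 0.125  0.04  ]
br [375, 226, 26, 36, 738] [387.6 244.3] [ 0.4373 -0.1413  0.04  ]
offcut [215, 74, 89, 8, 399] [258.3  77.8] [0.8605 0.1738 0.05  ]
offcut [285, 133, 15, 17, 153] [292.1 141. ] [0.6905 0.0853 0.05  ]
offcut [439, 146, 17, 18, 152] [447.2 155.5] [ 0.6504 -0.2923  0.05  ]
offcut [154, 295, 28, 41, 215] [173.7 312.4] [0.2844 0.3508 0.05  ]
L [[0.553, 0.437, 0.05], [0.551, 0.279, 0.05], [0.323, 0.286, 0.05], [0.327, 0.444, 0.05]] [0.439 0.361 0.05 ]
R [[0.562, -0.303, 0.05], [0.556, -0.455, 0.05], [0.327, -0.434, 0.05], [0.335, -0.276, 0.05]] [ 0.445 -0.367  0.05 ]
tray [[0.687, -0.2, 0.03], [0.704, -0.329, 0.03], [0.586, -0.33, 0.03], [0.572, -0.21, 0.03]] [ 0.637 -0.267  0.03 ]
```

```bash
python3 - <<'E'
import cv2
a=cv2.imread('pics/top0.png')
def z(b,n,f): cv2.imwrite(n,cv2.resize(a[b[1]:b[3],b[0]:b[2]],None,fx=f,fy=f,interpolation=cv2.INTER_CUBIC))
z((250,175,350,275),'pics/z4.png',6)
z((370,170,410,270),'pics/z5.png',6)
z((250,120,470,195),'pics/z6.png',3.6)
z((125,185,220,345),'pics/z7.png',3.6)
z((440,185,535,345),'pics/z8.png',3.6)
E
```

```text
(no output)
```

View pics/z4.png

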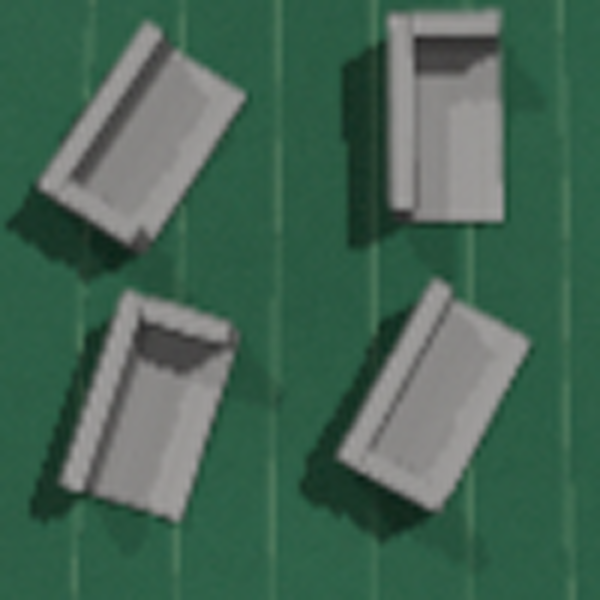

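View pics/z5.png

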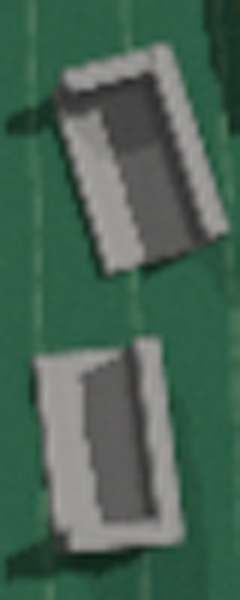

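View pics/z6.png

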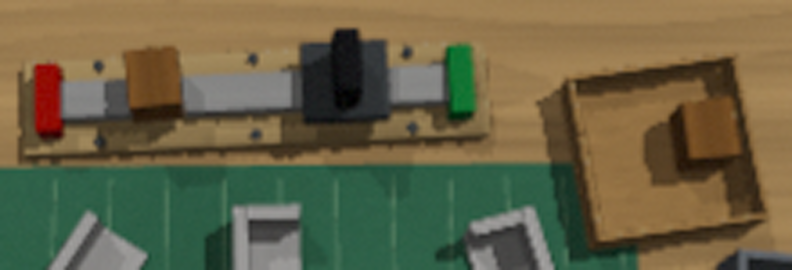

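```bash
cat > br.py <<'E'
from h import *
def bracket(c,p1,p2,p3,off,f=6):
    uv=(np.array([p1,p2,p3])+.5)/f-.5+off
    P=onplane(c,uv,.04)[:,:2]
    L=np.linalg.norm(P[1]-P[0]);W=np.linalg.norm(P[2]-P[1])
    x=(P[1]-P[0])/L; n=np.array([-x[1],x[0]]); s=np.sign((P[2]-P[1])@n) # inward
    y=n*-s  # toward flange
    flangemid=(P[0]+P[1])/2-y*4.5e-3
    g=flangemid+x*5e-3
    hand='left' if s<0 else 'right'
    return dict(hand=hand,L=round(L,4),W=round(W,4),grasp=g.round(4),xdir=round(np.degrees(np.arctan2(x[1],x[0])),1),centre=((P[0]+P[1])/2-y*.0225).round(4))
E
python3 - <<'E'
from br import *
c=load('top0')
D=dict(A=((148,20),(40,187),(130,245)),B=((388,208),(387,12),(501,12)),D=((62,485),(125,290),(237,328)),E=((437,280),(337,457),(437,510)))
for k,v in D.items(): print(k,bracket(c,*v,(250,175)))
for k,v in dict(C=((228,232),(165,43),(65,75)),F=((157,338),(183,540),(62,547))).items(): print(k,bracket(c,*v,(370,170)))
# runner line
off=(250,120)
def w(p,z): return onplane(c,(np.array([p])+.5)/3.6-.5+off,z)[0]
r=w((48,100),.034);g=w((459,82),.034);print('red',r,'green',g,np.linalg.norm(r-g),np.degrees(np.arctan2(*(r-g)[[1,0]])))
o=(r+g)/2; print('runner',o)
# grip top centre (346,?) top at .083: top face approx
print('grip top',w((347,38),.083),w((347,68),.083)); 
oc=[(126,50),(177,46),(181,107),(130,109)]
print('offcut', [w(p,.062).round(4).tolist() for p in oc])
print('oc2',[w(p,.04).round(4).tolist() for p in [(677,103),(732,97),(740,153),(688,160)]])
print('tray',[w(p,.03).round(4).tolist() for p in [(567,80),(733,57),(765,213),(598,247)]])
E
```

```text
A {'hand': 'right', 'L': np.float64(0.0805), 'W': np.float64(0.0437), 'grasp': array([0.5589, 0.1486]), 'xdir': np.float64(148.5), 'centre': array([0.5538, 0.1307])}
B {'hand': 'left', 'L': np.float64(0.0806), 'W': np.float64(0.0463), 'grasp': array([0.5672, 0.0268]), 'xdir': np.float64(0.3), 'centre': array([0.5623, 0.0088])}
D {'hand': 'left', 'L': np.float64(0.0801), 'W': np.float64(0.0474), 'grasp': array([0.4546, 0.1415]), 'xdir': np.float64(-16.8), 'centre': array([0.4446, 0.1257])}
E {'hand': 'right', 'L': np.float64(0.0799), 'W': np.float64(0.0442), 'grasp': array([0.4514, 0.0299]), 'xdir': np.float64(150.4), 'centre': array([0.4469, 0.0118])}
C {'hand': 'right', 'L': np.float64(0.0807), 'W': np.float64(0.0429), 'grasp': array([ 0.5653, -0.1756]), 'xdir': np.float64(15.7), 'centre': array([ 0.5556, -0.1596])}
F {'hand': 'left', 'L': np.float64(0.0792), 'W': np.float64(0.0471), 'grasp': array([ 0.4358, -0.1617]), 'xdir': np.float64(-174.9), 'centre': array([ 0.4392, -0.1433])}
red [0.6799324  0.15956697 0.034     ] green [ 0.69042889 -0.1254805   0.034     ] 0.28524066688258715 92.1088878425411
runner [0.68518064 0.01704323 0.034     ]
grip top [ 0.70468281 -0.04597375  0.083     ] [ 0.68387271 -0.04564265  0.083     ]
offcut [[0.7055, 0.1026, 0.062], [0.708, 0.068, 0.062], [0.6649, 0.065, 0.062], [0.6638, 0.0992, 0.062]]
oc2 [[0.6721, -0.2734, 0.04], [0.6761, -0.3113, 0.04], [0.6363, -0.3139, 0.04], [0.6316, -0.2783, 0.04]]
tray [[0.6927, -0.2011, 0.03], [0.7086, -0.3175, 0.03], [0.5967, -0.3314, 0.03], [0.5738, -0.2165, 0.03]]
```

View pics/z7.png

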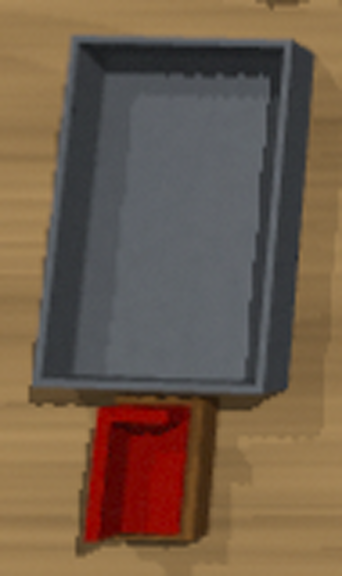

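View pics/z8.png

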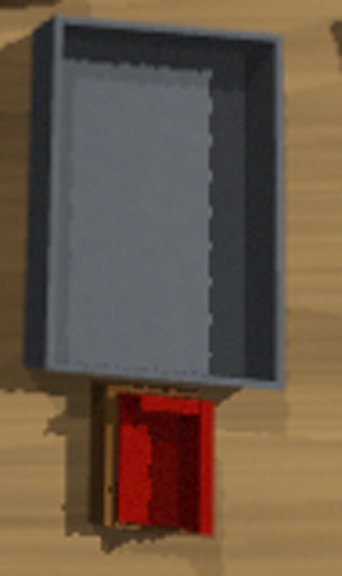

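```bash
cat > go.py <<'E'
from h import *
from scipy.spatial.transform import Rotation as R
import sys
def go(*targets):
    s=read_state(); R0=R.from_rotvec(s['orientation']); p0=s['tool_pos']
    print('t',round(s['t'],1),'p',p0.round(4),'th',np.degrees(np.arctan2(*R0.as_matrix()[[1,0],1])).round(1),'open',round(s['opening'],4),'F',s['force'].round(1),'q',s['q'].round(2))
    for x,y,z,th in targets:
        t=np.radians(th); Y=np.array([np.cos(t),np.sin(t),0]);Z=np.array([0,0,-1.]);M=np.c_[np.cross(Y,Z),Y,Z]
        sh=R0.inv().apply(np.array([x,y,z])-p0)/.5; tr=np.degrees((R0.inv()*R.from_matrix(M)).as_rotvec())/90
        n=max(np.linalg.norm(sh)*10,np.linalg.norm(tr)*90/8.59)
        print(sh.round(3).tolist(),tr.round(3).tolist(),'rows>=%.1f'%n)
if __name__=='__main__':
    go(*[tuple(map(float,a.split(','))) for a in sys.argv[1:]])
E
python3 go.py .6855,.084,.15,2 .6855,.084,.034,2
python3 - <<'E'
from h import *
c=load('top0')
for nm,off,pts in (('L',(125,185),[(75,38),(297,40),(268,391),(37,388)]),('R',(440,185),[(57,18),(284,37),(284,386),(48,368)])):
    P=onplane(c,(np.array(pts)+.5)/3.6-.5+off,.05)[:,:2]; print(P.round(4).tolist(),P.mean(0), [np.linalg.norm(P[i]-P[i-1]).round(4) for i in range(4)], np.degrees(np.arctan2(*(P[0]+P[1]-P[2]-P[3])[::-1])))
E
```

```text
t 0.1 p [0.2199 0.5576 0.1827] th 68.5 open 0.0931 F [-0.3 -0.9  0. ] q [ 1.11  0.13  1.49 -0.    1.52 -0.09]
[-1.214, -0.539, 0.066] [-0.001, 0.001, 0.739] rows>=13.3
[-1.214, -0.539, 0.298] [-0.001, 0.001, 0.739] rows>=13.6
[[0.557, 0.4386], [0.5546, 0.2882], [0.3269, 0.2948], [0.3287, 0.4442]] [0.44179087 0.36643256] [np.float64(0.2284), np.float64(0.1504), np.float64(0.2278), np.float64(0.1494)] -1.5353346369165002
[[0.5654, -0.3063], [0.5516, -0.4555], [0.3273, -0.4333], [0.3394, -0.2851]] [ 0.44594114 -0.37007117] [np.float64(0.227), np.float64(0.1498), np.float64(0.2254), np.float64(0.1486)] -5.512289890752922
```

Request:
jog_arm:
  motion: [1, -0.6, -0.27, 0.03, 0, 0, 0.37, 1, -0.6, -0.27, 0.03, 0, 0, 0.37, 1, -0.6, -0.27, 0.03, 0, 0, 0.37, 1, -0.6, -0.27, 0.03, 0, 0, 0.37, 1, -0.6, -0.27, 0.03, 0, 0, 0.37, 1, -0.6, -0.27, 0.03, 0, 0, 0.37, 1, -0.6, -0.27, 0.03, 0, 0, 0.37, 1, -0.6, -0.27, 0.03, 0, 0, 0.37]
  grip_force: 20

```text
t: 0.9
tool_pos: [0.4515, 0.3186, 0.1671]
orientation: [1.453, 2.785, -0.005]
force: [0.9, -0.4, 0.5]
opening: 0.0932
```

```bash
python3 go.py .6855,.084,.15,2 .6855,.084,.034,2
```

```text
t 0.9 p [0.4515 0.3186 0.1671] th 34.9 open 0.0932 F [ 0.9 -0.4  0.5] q [ 0.52  0.01  1.64 -0.    1.49 -0.09]
[-0.653, 0.115, 0.035] [-0.001, 0.002, 0.366] rows>=6.6
[-0.652, 0.116, 0.267] [-0.001, 0.002, 0.366] rows>=7.1
```

Request:
jog_arm:
  motion: [0.8, -0.653, 0.115, 0.035, 0, 0, 0.366, 0.8, -0.653, 0.115, 0.035, 0, 0, 0.366, 0.8, -0.653, 0.115, 0.035, 0, 0, 0.366, 0.8, -0.653, 0.115, 0.035, 0, 0, 0.366, 0.8, -0.653, 0.115, 0.035, 0, 0, 0.366, 0.8, -0.653, 0.115, 0.035, 0, 0, 0.366, 0.8, -0.653, 0.115, 0.035, 0, 0, 0.366, 0.8, -0.653, 0.115, 0.035, 0, 0, 0.366]

```text
t: 1.7
tool_pos: [0.6869, 0.0804, 0.1481]
orientation: [2.187, 2.254, -0.008]
force: [1.2, -0.2, 0.2]
opening: 0.0743
```

```bash
python3 go.py .6855,.084,.10,2 .6855,.084,.034,2
```

```text
t 1.7 p [0.6869 0.0804 0.1481] th 1.7 open 0.0743 F [ 1.2 -0.2  0.2] q [ 0.04  0.4   1.24 -0.    1.51  0.01]
[0.008, -0.002, 0.096] [-0.002, 0.003, -0.003] rows>=1.0
[0.008, -0.002, 0.228] [-0.002, 0.003, -0.003] rows>=2.3
```

Request:
jog_arm:
  motion: [0.8, 0.007, -0.002, 0.09, 0, 0, 0, 0.8, 0.008, -0.002, 0.18, 0, 0, 0, 0.8, 0.008, -0.002, 0.22, 0, 0, 0, 0.8, 0.008, -0.002, 0.228, 0, 0, 0, 0.8, 0.008, -0.002, 0.228, 0, 0, 0, 0.4, 0.008, -0.002, 0.228, 0, 0, 0, 0.3, 0.008, -0.002, 0.228, 0, 0, 0, 0.3, 0.008, -0.002, 0.228, 0, 0, 0]

```text
t: 2.5
tool_pos: [0.6868, 0.0841, 0.0362]
orientation: [2.185, 2.253, -0.004]
force: [0.4, -0.5, -0.7]
opening: 0.0547
```

Request:
jog_arm:
  motion: [0.3, 0, 0, 0, 0, 0, 0, 0.3, 0, 0, 0, 0, 0, 0, 0.3, 0, 0, 0, 0, 0, 0, 0.3, 0, 0, 0, 0, 0, 0]

```text
t: 2.9
tool_pos: [0.6868, 0.084, 0.0362]
orientation: [2.185, 2.253, -0.004]
force: [0.5, 0.2, 0.3]
opening: 0.0283
```

```bash
python3 go.py .6855,.084,.12,2 .639,-.240,.12,8
```

```text
t 2.9 p [0.6868 0.084  0.0362] th 1.7 open 0.0283 F [0.5 0.2 0.3] q [ 0.05  0.48  1.35 -0.    1.32  0.02]
[-0.001, -0.003, -0.168] [0.0, 0.002, -0.003] rows>=1.7
[-0.646, -0.115, -0.165] [-0.0, 0.002, -0.069] rows>=6.8
```

```bash
python3 - <<'E'
from h import *
c=grab('top','t1');d=grab('side','s1')
a=cv2.resize(c['frame'][80:220,230:420],(800,590),interpolation=cv2.INTER_CUBIC)
cv2.imwrite('pics/t1z.png',a[:,:,::-1])
a=cv2.resize(d['frame'][60:240,270:470],(660,594),interpolation=cv2.INTER_CUBIC)
cv2.imwrite('pics/s1z.png',a[:,:,::-1])
E
```

```text
(no output)
```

View pics/t1z.png

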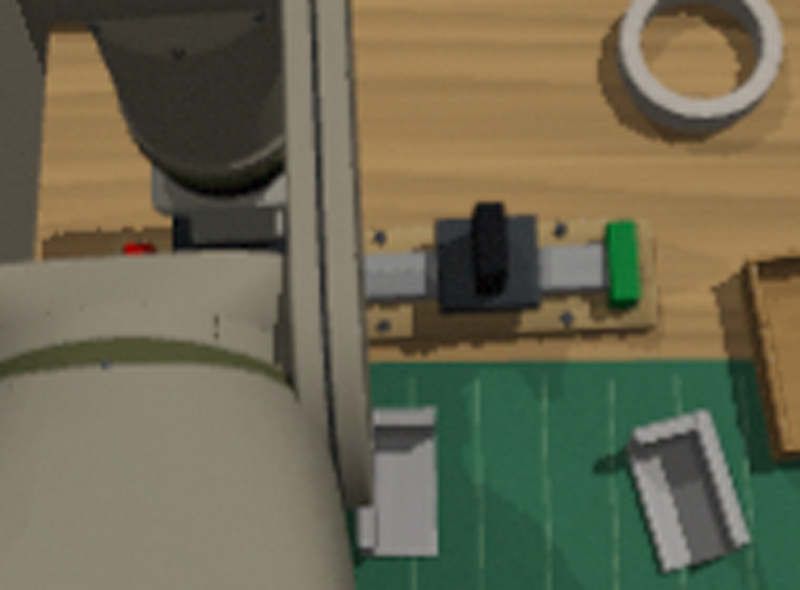

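View pics/s1z.png

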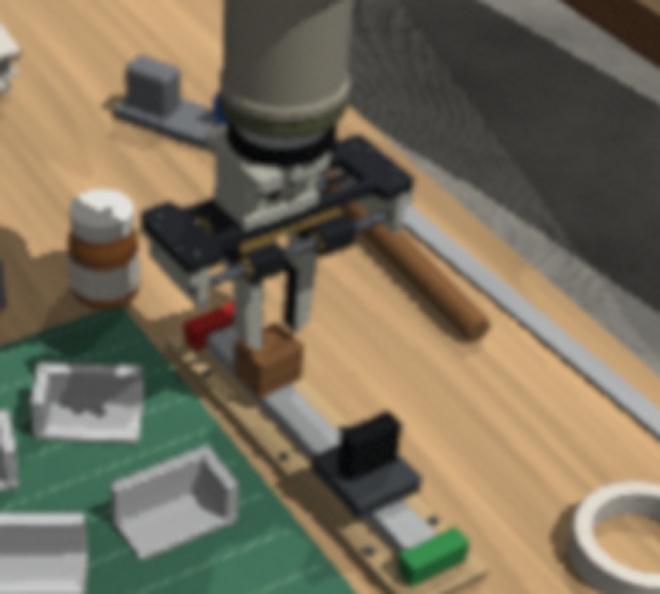

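```bash
python3 - <<'E'
from h import *
d=load('side0')
for P in [(.6855,.084,.062),(.7055,.1026,.062),(.6638,.0992,.062),(.6649,.065,.062),(.708,.068,.062)]:
    print(P,proj(d,P).round(1))
for tag in('side0','s1'):
    d=load(tag)
    a=cv2.resize(d['frame'][135:205,315:385],(560,560),interpolation=cv2.INTER_CUBIC); cv2.imwrite(f'pics/{tag}zz.png',a[:,:,::-1])
print(proj(d,(.6868,.084,.0362)))
a=cv2.hconcat([cv2.imread('pics/side0zz.png'),cv2.imread('pics/s1zz.png')]);cv2.imwrite('pics/cmp.png',cv2.resize(a,(800,400)))
E
```

```text
(0.6855, 0.084, 0.062) [[351.2 162.9]]
(0.7055, 0.1026, 0.062) [[354.2 156.2]]
(0.6638, 0.0992, 0.062) [[340.7 162.2]]
(0.6649, 0.065, 0.062) [[348. 170.]]
(0.708, 0.068, 0.062) [[362.2 163.7]]
[[351.28894445 170.4072776 ]]
```

View pics/cmp.png

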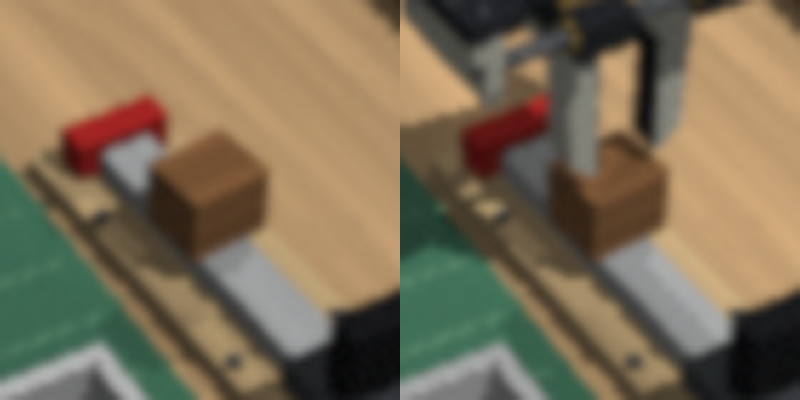

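```bash
python3 - <<'E'
from h import *
print(read_state()['tool_pos'],read_state()['opening'])
d=grab('side','s2')
f=8;x0,y0=315,105
a=cv2.resize(d['frame'][y0:y0+75,x0:x0+100],(800,600),interpolation=cv2.INTER_CUBIC)[:,:,::-1].copy()
for z,col in((.036,(0,0,255)),(.062,(0,255,255)),(.10,(255,0,0))):
    for s in(-1,1):
        for dy in(-.0075,.0075):
          for e in (.014,.0315):
            p=(proj(d,(.6868+s*e,.084+dy,z))[0]-(x0,y0)+.5)*f; cv2.circle(a,(int(p[0]),int(p[1])),4,col,-1)
cv2.imwrite('pics/s2z.png',a)
E
```

```text
[0.68667953 0.08402307 0.03602674] 0.027900250356669216
```

View pics/s2z.png

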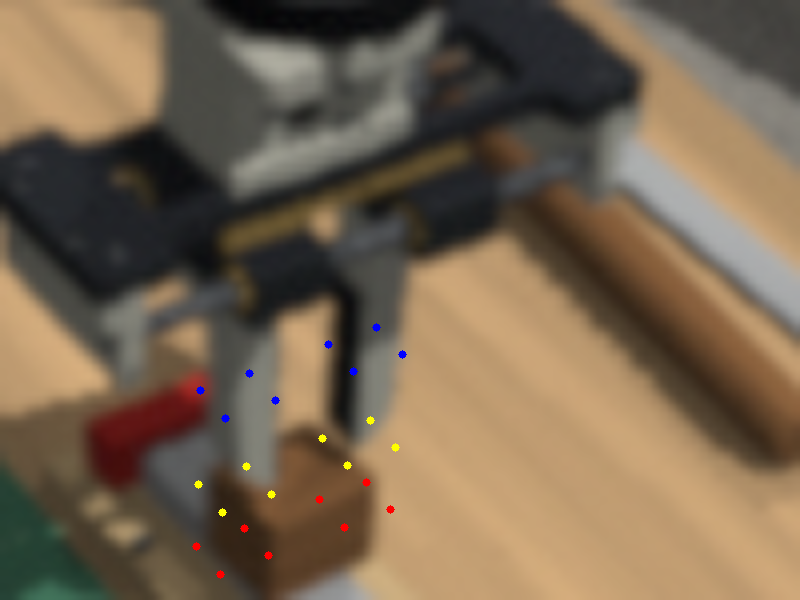

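Request:
jog_arm:
  motion: [0.3, 0, 0, -0.06, 0, 0, 0, 0.3, 0, 0, -0.16, 0, 0, 0, 0.3, 0, 0, -0.2, 0, 0, 0, 0.3, 0, 0, -0.2, 0, 0, 0, 0.3, 0, 0, -0.2, 0, 0, 0]

```text
t: 3.55
tool_pos: [0.6869, 0.0845, 0.1362]
orientation: [2.185, 2.253, -0.003]
force: [-0.3, -0.8, 0.3]
opening: 0.028
```

```bash
python3 - <<'E'
from h import *
s=read_state();print(s['tool_pos'],s['opening'],s['q'].round(3).tolist())
p=s['tool_pos']
d=grab('side','s3');grab('top','t3')
f=5;x0,y0=290,60
a=cv2.resize(d['frame'][y0:y0+120,x0:x0+160],(800,600),interpolation=cv2.INTER_CUBIC)[:,:,::-1].copy()
for z,col in((0,(0,0,255)),(.03,(0,255,255)),(.084,(255,0,0))):
    for k in(-1,1):
        for dy in(-.0075,.0075):
          for e in (.014,.0315):
            q=(proj(d,(p[0]+k*e,p[1]+dy,p[2]+z))[0]-(x0,y0)+.5)*f; cv2.circle(a,(int(q[0]),int(q[1])),3,col,-1)
cv2.imwrite('pics/s3z.png',a)
E
```

```text
[0.68686327 0.08446853 0.13615438] 0.027963760917811418 [0.051, 0.401, 1.257, -0.004, 1.483, 0.02]
```

View pics/s3z.png

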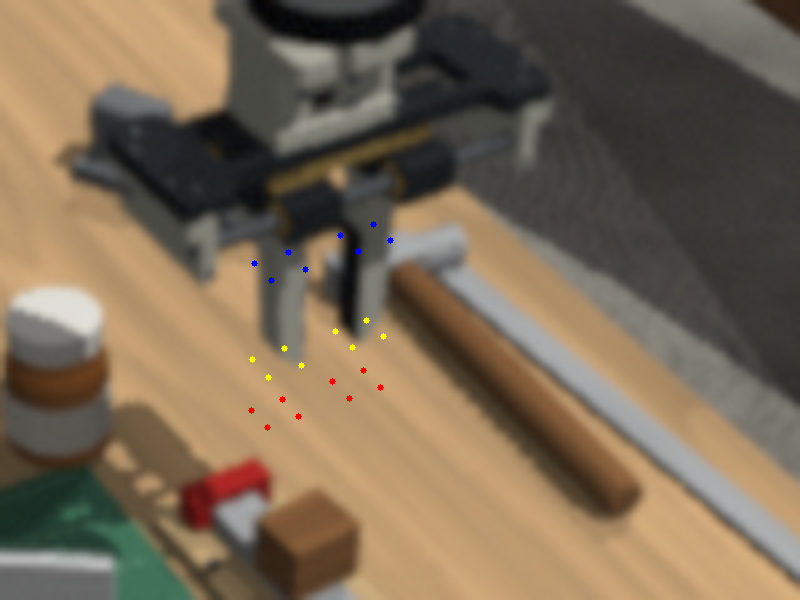

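View pics/t3.png

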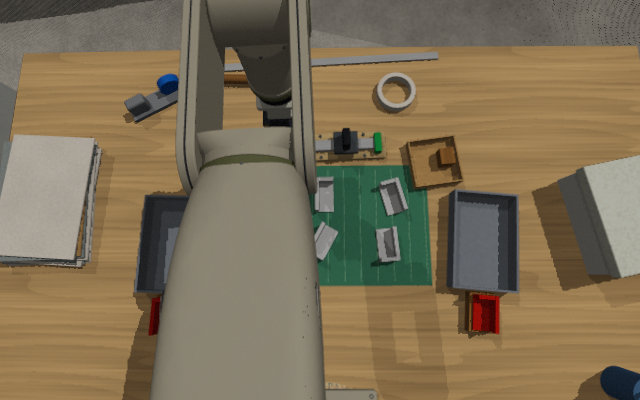

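```bash
python3 - <<'E'
from h import *
from scipy.spatial.transform import Rotation as R
M=R.from_rotvec([-5.86703764e-01, -3.08587605e+00,  2.48533328e-03]).as_matrix();p=np.array([0.21993893, 0.5576368 , 0.18269952])
for tag,(x0,y0,w,h),o in(('side0',(40,0,100,100),'a'),('top0',(0,300,100,100),'b')):
    d=load(tag);f=6
    a=cv2.resize(d['frame'][y0:y0+h,x0:x0+w],None,fx=f,fy=f,interpolation=cv2.INTER_CUBIC)[:,:,::-1].copy()
    for z,col in((0,(0,0,255)),(-.03,(0,255,255)),(-.084,(255,0,0))):
      for k in(-1,1):
        for dx in(-.0075,.0075):
          for e in (.0465,.064):
            q=(proj(d,p+M@np.array([dx,k*e,z]))[0]-(x0,y0)+.5)*f; cv2.circle(a,(int(q[0]),int(q[1])),3,col,-1)
    cv2.imwrite(f'pics/st_{o}.png',a)
E
```

```text
(no output)
```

View pics/st_a.png

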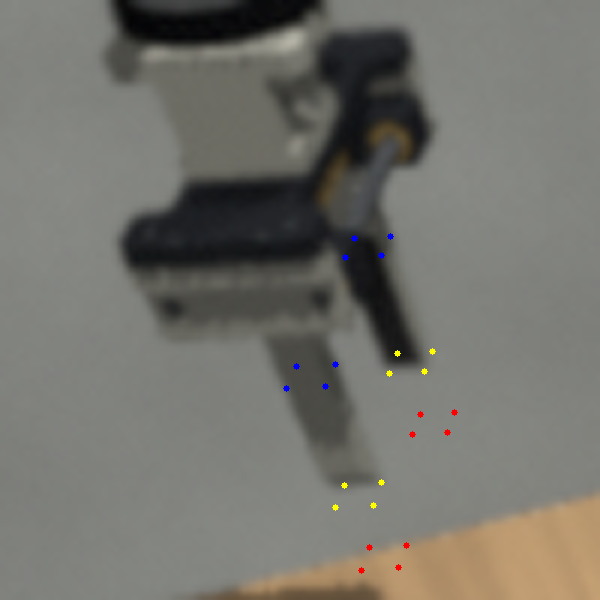

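View pics/st_b.png

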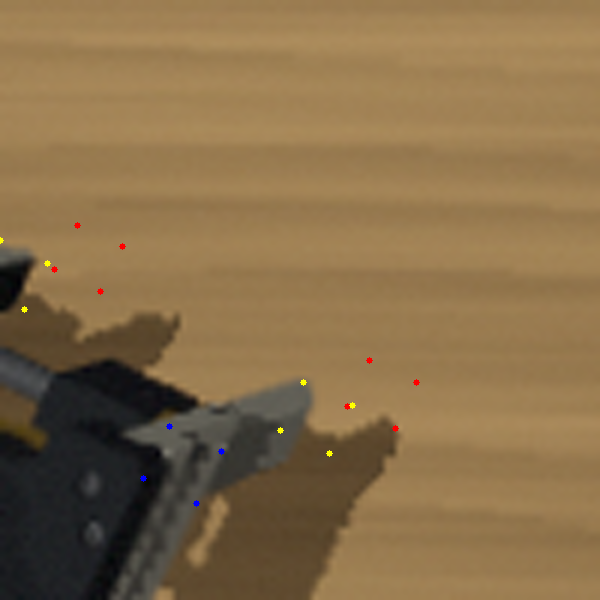

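```bash
python3 go.py .50,-.06,.10,2 .50,-.06,.02,2
```

```text
t 3.6 p [0.6854 0.0844 0.1336] th 1.7 open 0.0279 F [-0.5 -0.1 -0.2] q [ 0.05  0.4   1.26 -0.    1.48  0.02]
[-0.277, -0.379, 0.07] [-0.002, 0.002, -0.003] rows>=4.7
[-0.276, -0.379, 0.23] [-0.002, 0.002, -0.003] rows>=5.2
```

Request:
jog_arm:
  motion: [0, -0.277, -0.379, 0.07, 0, 0, 0, 0, -0.277, -0.379, 0.07, 0, 0, 0, 0, -0.277, -0.379, 0.07, 0, 0, 0, 0, -0.277, -0.379, 0.07, 0, 0, 0, 0, -0.277, -0.379, 0.07, 0, 0, 0, 0, -0.277, -0.379, 0.15, 0, 0, 0, 0, -0.277, -0.379, 0.2, 0, 0, 0, 0, -0.277, -0.379, 0.23, 0, 0, 0]

```text
t: 4.45
tool_pos: [0.4965, -0.0599, 0.016]
orientation: [-2.185, -2.251, 0.013]
force: [0.1, 0.4, 0.9]
opening: 0.0004
```

```bash
python3 - <<'E'
from h import *
for i in range(3):
    d=grab('side','s4');s=read_state();print(s['tool_pos'],s['force'],s['opening'])
p=s['tool_pos']
c=(proj(d,p)[0]).astype(int);x0,y0=c-(50,60)
f=6
a=cv2.resize(d['frame'][y0:y0+90,x0:x0+100],None,fx=f,fy=f,interpolation=cv2.INTER_CUBIC)[:,:,::-1].copy()
for z,col in((0,(0,0,255)),(.03,(0,255,255))):
    for k in(-1,1):
        for dy in(-.0075,.0075):
            q=(proj(d,(p[0]+k*.0175,p[1]+dy,p[2]+z))[0]-(x0,y0)+.5)*f; cv2.circle(a,(int(q[0]),int(q[1])),3,col,-1)
cv2.imwrite('pics/s4z.png',a)
E
```

```text
[ 0.49570029 -0.05954061  0.01438181] [-1.59128711  0.43864385 -1.69307714] -0.00010747000239777775
[ 0.49667368 -0.05959745  0.0163352 ] [-0.60711048 -0.04145663  0.33486832] 0.0003183281954283438
[ 0.49832038 -0.05986263  0.01832166] [ 0.21873421 -0.04630821  0.62838791] 0.0003370492844514749
```

View pics/s4z.png

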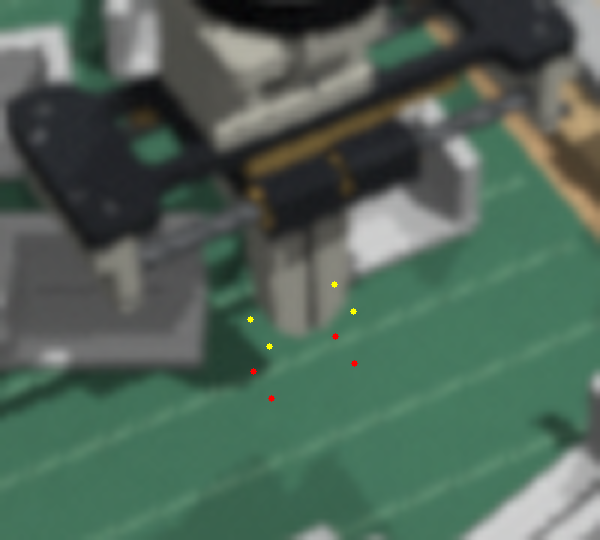

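Request:
jog_arm:
  motion: [0, 0, 0, 0.02, 0, 0, 0, 0, 0, 0, 0.03, 0, 0, 0, 0, 0, 0, 0.036, 0, 0, 0, 0, 0, 0, 0.04, 0, 0, 0, 0, 0, 0, 0.044, 0, 0, 0, 0, 0, 0, 0.044, 0, 0, 0]

```text
t: 5.2
tool_pos: [0.4982, -0.0599, -0.0037]
orientation: [-2.185, -2.253, 0.011]
force: [-0.4, -0.3, 0.4]
opening: 0.0006
```

Request:
jog_arm:
  motion: [0, 0, 0, 0.004, 0, 0, 0, 0, 0, 0, 0.008, 0, 0, 0, 0, 0, 0, 0.008, 0, 0, 0]

```text
t: 5.5
tool_pos: [0.4979, -0.0599, -0.008]
orientation: [-2.185, -2.253, 0.012]
force: [0.4, 0.5, 0.2]
opening: 0.0007
```

Request:
jog_arm:
  motion: [0, 0, 0, 0.004, 0, 0, 0, 0, 0, 0, 0.008, 0, 0, 0, 0, 0, 0, 0.008, 0, 0, 0]

```text
t: 5.8
tool_pos: [0.4976, -0.0598, -0.0124]
orientation: [-2.185, -2.253, 0.012]
force: [-0.5, -0.6, -0.3]
opening: 0.0005
```

Request:
jog_arm:
  motion: [0, 0, 0, 0.004, 0, 0, 0, 0, 0, 0, 0.008, 0, 0, 0, 0, 0, 0, 0.012, 0, 0, 0, 0, 0, 0, 0.012, 0, 0, 0]

```text
t: 6.2
tool_pos: [0.4972, -0.0598, -0.0188]
orientation: [-2.184, -2.252, 0.013]
force: [0.0, -0.6, -0.2]
opening: 0.0006
```

Request:
jog_arm:
  motion: [0, 0, 0, 0.004, 0, 0, 0, 0, 0, 0, 0.008, 0, 0, 0, 0, 0, 0, 0.008, 0, 0, 0]

```text
t: 6.5
tool_pos: [0.4969, -0.0597, -0.0232]
orientation: [-2.184, -2.252, 0.013]
force: [-0.2, -0.4, 0.1]
opening: 0.0005
```

Request:
jog_arm:
  motion: [0, 0, 0, 0.004, 0, 0, 0, 0, 0, 0, 0.008, 0, 0, 0, 0, 0, 0, 0.008, 0, 0, 0]

```text
t: 6.8
tool_pos: [0.4965, -0.0596, -0.0276]
orientation: [-2.183, -2.252, 0.014]
force: [-0.9, -0.9, 0.1]
opening: 0.0004
```

Request:
jog_arm:
  motion: [0, 0, 0, 0.004, 0, 0, 0, 0, 0, 0, 0.008, 0, 0, 0, 0, 0, 0, 0.008, 0, 0, 0]

```text
t: 7.1
tool_pos: [0.4961, -0.0596, -0.032]
orientation: [-2.183, -2.251, 0.014]
force: [-0.1, 0.4, -0.2]
opening: 0.0003
```

Request:
jog_arm:
  motion: [0, 0, 0, 0.004, 0, 0, 0, 0, 0, 0, 0.006, 0, 0, 0, 0, 0, 0, 0.006, 0, 0, 0]

```text
t: 7.4
tool_pos: [0.4961, -0.0596, -0.0347]
orientation: [-2.183, -2.251, 0.014]
force: [-2.6, 0.7, 4.8]
opening: 0.0003
```

```bash
python3 - <<'E'
from h import *
d=grab('side','s5');s=read_state();print(s['tool_pos'],s['force'],s['q'].round(3))
x0,y0=260,170
cv2.imwrite('pics/s5z.png',cv2.resize(d['frame'][y0:y0+100,x0:x0+120],None,fx=6,fy=6,interpolation=cv2.INTER_CUBIC)[:,:,::-1])
E
```

```text
[ 0.49613448 -0.05961631 -0.03469072] [-2.39337666  1.02950478  5.66731668] [-0.218  0.101  1.944 -0.005  1.106 -0.247]
```

View pics/s5z.png

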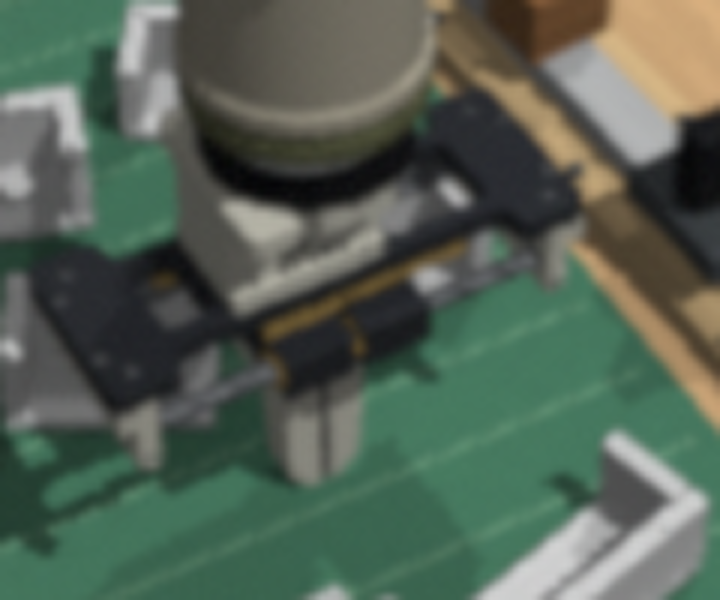

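```bash
python3 - <<'E'
from h import *
d=load('s5')
x,y=.4961,-.0596
for dx in(-.0175,.0175):
    for dy in(-.0075,.0075): print(dx,dy,((proj(d,(x+dx,y+dy,0))[0]-(260,170)+.5)*6).round())
for p in [(270,467),(300,487),(320,485),(356,462)]:
    print(p,onplane(d,(np.array([p])+.5)/6-.5+(260,170),0)[0].round(4))
E
```

```text
-0.0175 -0.0075 [280. 491.]
-0.0175 0.0075 [262. 463.]
0.0175 -0.0075 [362. 456.]
0.0175 0.0075 [343. 429.]
(270, 467) [ 0.4806 -0.0554 -0.    ]
(300, 487) [ 0.4861 -0.0695  0.    ]
(320, 485) [ 0.4932 -0.0722  0.    ]
(356, 462) [ 0.5104 -0.069   0.    ]
```

```bash
sed -i "s/p0=s\['tool_pos'\]/p0=s['tool_pos']+np.array([0,0,.034])/" go.py; python3 go.py .50,-.06,.13,2 .6855,.084,.13,2 .6855,.084,.034,2
```

```text
t 7.5 p [ 0.4961 -0.0596 -0.0007] th 1.8 open 0.0004 F [-2.4  1.   5.7] q [-0.22  0.1   1.94 -0.01  1.11 -0.25]
[-0.002, 0.005, -0.261] [-0.007, 0.001, -0.003] rows>=2.6
[0.275, 0.385, -0.266] [-0.007, 0.001, -0.003] rows>=5.4
[0.275, 0.387, -0.074] [-0.007, 0.001, -0.003] rows>=4.8
```

Request:
jog_arm:
  motion: [0, 0, 0, -0.1, 0, 0, 0, 0, 0, 0, -0.2, 0, 0, 0, 0.3, 0, 0, -0.26, 0, 0, 0, 0.7, 0.1, 0.13, -0.26, -0.007, 0, 0, 0.7, 0.275, 0.385, -0.266, -0.007, 0, 0, 0.7, 0.275, 0.385, -0.266, -0.007, 0, 0, 0.7, 0.275, 0.385, -0.266, -0.007, 0, 0, 0.7, 0.275, 0.385, -0.266, -0.007, 0, 0]

```text
t: 8.25
tool_pos: [0.6874, 0.0862, 0.0954]
orientation: [2.185, 2.255, -0.001]
force: [-1.1, 0.2, 0.2]
opening: 0.0438
```

```bash
python3 go.py .6855,.084,.034,2
```

```text
t 8.2 p [0.6874 0.0862 0.1294] th 1.8 open 0.0438 F [-1.1  0.2  0.2] q [ 0.05  0.43  1.3  -0.    1.42  0.02]
[-0.004, -0.004, 0.191] [0.001, 0.001, -0.002] rows>=1.9
```

Request:
jog_arm:
  motion: [0.75, -0.004, -0.004, 0, 0, 0, 0, 0.75, -0.004, -0.004, 0, 0, 0, 0, 0.75, -0.004, -0.004, 0.02, 0, 0, 0, 0.75, -0.004, -0.004, 0.08, 0, 0, 0, 0.75, -0.004, -0.004, 0.14, 0, 0, 0, 0.75, -0.004, -0.004, 0.18, 0, 0, 0, 0.75, -0.004, -0.004, 0.191, 0, 0, 0, 0.75, -0.004, -0.004, 0.191, 0, 0, 0]

```text
t: 9.05
tool_pos: [0.6842, 0.0831, -0.0009]
orientation: [2.187, 2.255, -0.003]
force: [-0.4, -0.1, 0.2]
opening: 0.0699
```

Request:
jog_arm:
  motion: [0.3, 0, 0, 0, 0, 0, 0, 0.3, 0, 0, 0, 0, 0, 0, 0.3, 0, 0, 0, 0, 0, 0, 0.3, 0, 0, 0, 0, 0, 0, 0.3, 0, 0, 0, 0, 0, 0]

```text
t: 9.55
tool_pos: [0.685, 0.0832, 0.0002]
orientation: [2.186, 2.254, -0.002]
force: [-1.3, -0.6, 5.0]
opening: 0.0428
```

```bash
python3 go.py .6855,.084,.15,2 .639,-.240,.15,8
```

```text
t 9.6 p [0.685  0.0832 0.0342] th 1.8 open 0.0428 F [-1.3 -0.6  5. ] q [ 0.05  0.51  1.37 -0.    1.26  0.02]
[0.001, 0.001, -0.232] [0.0, 0.001, -0.003] rows>=2.3
[-0.644, -0.112, -0.23] [0.0, 0.001, -0.069] rows>=6.9
```

Request:
jog_arm:
  motion: [0.3, 0, 0, -0.06, 0, 0, 0, 0.3, 0, 0, -0.15, 0, 0, 0, 0.3, 0, 0, -0.23, 0, 0, 0, 0.3, -0.16, -0.03, -0.23, 0, 0, -0.02, 0.3, -0.24, -0.045, -0.23, 0, 0, -0.03, 0.3, -0.32, -0.06, -0.23, 0, 0, -0.04, 0.3, -0.4, -0.075, -0.23, 0, 0, -0.05, 0.3, -0.48, -0.09, -0.23, 0, 0, -0.06]

```text
t: 10.35
tool_pos: [0.6465, -0.1601, 0.1156]
orientation: [2.077, 2.355, -0.002]
force: [0.6, 0.3, -1.3]
opening: 0.0424
```

```bash
python3 go.py .639,-.240,.15,8 .639,-.240,.014,8
```

```text
t 10.3 p [ 0.6465 -0.1601  0.1496] th 7.2 open 0.0424 F [ 0.6  0.3 -1.3] q [-0.32  0.34  1.37 -0.    1.43 -0.44]
[-0.157, -0.035, -0.0] [0.0, 0.001, -0.009] rows>=1.6
[-0.156, -0.035, 0.272] [0.0, 0.001, -0.009] rows>=3.2
```

Request:
jog_arm:
  motion: [0.3, -0.09, -0.02, 0, 0, 0, -0.009, 0.3, -0.157, -0.035, 0, 0, 0, -0.009, 0.3, -0.157, -0.035, 0, 0, 0, -0.009, 0.3, -0.157, -0.035, 0.09, 0, 0, -0.009, 0.3, -0.157, -0.035, 0.18, 0, 0, -0.009, 0.3, -0.157, -0.035, 0.24, 0, 0, -0.009, 0.3, -0.157, -0.035, 0.268, 0, 0, -0.009, 0.3, -0.157, -0.035, 0.268, 0, 0, -0.009]

```text
t: 11.15
tool_pos: [0.6378, -0.2392, -0.0203]
orientation: [-2.059, -2.37, 0.004]
force: [0.4, 0.2, -0.5]
opening: 0.0427
```

```bash
python3 go.py .639,-.240,.014,8 .639,-.240,.13,8 
python3 - <<'E'
from h import *
d=grab('side','s6')
cv2.imwrite('pics/s6z.png',cv2.resize(d['frame'][200:340,350:500],None,fx=4,fy=4,interpolation=cv2.INTER_CUBIC)[:,:,::-1])
E
```

```text
t 11.2 p [ 0.6378 -0.2392  0.0137] th 8.0 open 0.0427 F [ 0.4  0.2 -0.5] q [-0.43  0.51  1.41 -0.    1.22 -0.57]
[-0.002, 0.002, -0.001] [-0.002, 0.0, 0.0] rows>=0.0
[-0.002, 0.002, -0.233] [-0.002, 0.0, 0.0] rows>=2.3
```

View pics/s6z.png

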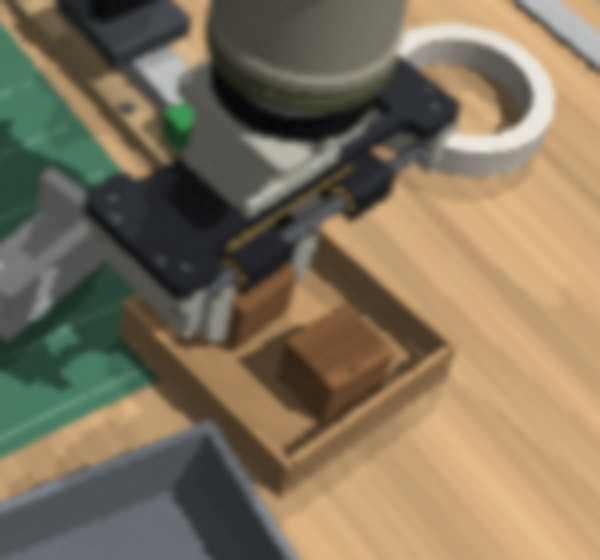

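Request:
jog_arm:
  motion: [0.58, 0, 0, 0, 0, 0, 0, 0.58, 0, 0, 0, 0, 0, 0, 0.58, 0, 0, 0, 0, 0, 0, 0.58, 0, 0, -0.06, 0, 0, 0, 0.58, 0, 0, -0.14, 0, 0, 0, 0.58, 0, 0, -0.22, 0, 0, 0, 0.58, 0, 0, -0.25, 0, 0, 0, 0.58, 0, 0, -0.25, 0, 0, 0]

```text
t: 12.0
tool_pos: [0.6416, -0.2407, 0.111]
orientation: [2.055, 2.366, 0.001]
force: [-0.6, -0.3, -0.4]
opening: 0.054
```

```bash
python3 go.py .688,-.046,.13,92 .688,-.046,.052,92
python3 - <<'E'
from h import *
d=grab('side','s7')
cv2.imwrite('pics/s7z.png',cv2.resize(d['frame'][120:340,300:520],None,fx=2.7,fy=2.7,interpolation=cv2.INTER_CUBIC)[:,:,::-1])
E
```

```text
t 12.0 p [ 0.6416 -0.2407  0.145 ] th 8.0 open 0.054 F [-0.6 -0.3 -0.4] q [-0.43  0.39  1.32 -0.    1.43 -0.57]
[0.373, 0.146, 0.029] [0.0, 0.005, -0.933] rows>=9.8
[0.374, 0.145, 0.185] [0.0, 0.005, -0.933] rows>=9.8
```

View pics/s7z.png

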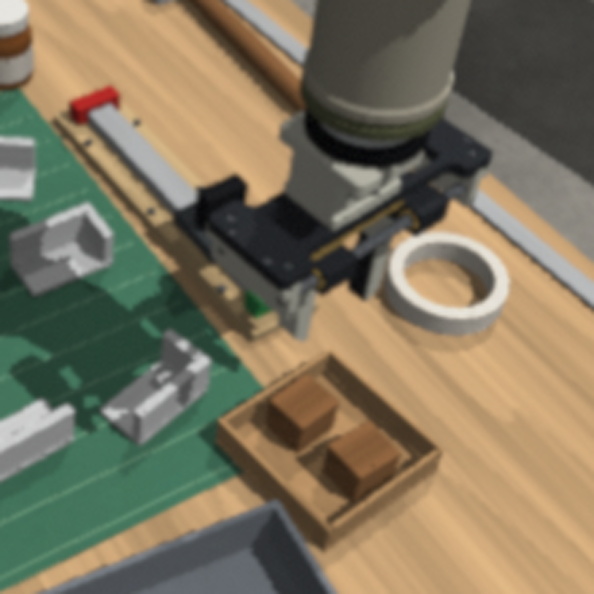

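Request:
jog_arm:
  motion: [0.58, 0.1, 0.04, 0, 0, 0, -0.095, 0.58, 0.2, 0.08, 0, 0, 0, -0.19, 0.58, 0.3, 0.12, 0, 0, 0, -0.285, 0.58, 0.373, 0.146, 0, 0, 0, -0.38, 0.58, 0.373, 0.146, 0, 0, 0, -0.475, 0.58, 0.373, 0.146, 0, 0, 0, -0.57, 0.58, 0.373, 0.146, 0, 0, 0, -0.665, 0.58, 0.373, 0.146, 0, 0, 0, -0.76]

```text
t: 12.85
tool_pos: [0.6843, -0.0445, 0.1034]
orientation: [-0.361, -3.118, 0.004]
force: [0.3, 0.3, 0.8]
opening: 0.054
```

Request:
jog_arm:
  motion: [0.58, 0, 0, 0, 0, 0, -0.09, 0.58, 0, 0, 0, 0, 0, -0.17, 0.58, 0, 0, 0, 0, 0, -0.175, 0.58, 0, 0, 0, 0, 0, -0.175]

```text
t: 13.25
tool_pos: [0.683, -0.0444, 0.101]
orientation: [0.065, -3.135, 0.003]
force: [-0.5, -0.3, 0.3]
opening: 0.0539
```

```bash
python3 go.py .688,-.046,.13,92 .688,-.046,.052,92
python3 - <<'E'
from h import *
d=grab('side','s8'); f=6
x0,y0=340,160
a=cv2.resize(d['frame'][y0:y0+90,x0:x0+100],None,fx=f,fy=f,interpolation=cv2.INTER_CUBIC)[:,:,::-1].copy()
for dx in(-.022,.022):
  for dy in(-.009,.009):
    q=(proj(d,(.688+dx,-.046+dy,.083))[0]-(x0,y0)+.5)*f;cv2.circle(a,(int(q[0]),int(q[1])),3,(0,0,255),-1)
cv2.imwrite('pics/s8z.png',a)
E
```

```text
t 13.2 p [ 0.683  -0.0444  0.135 ] th 92.4 open 0.0539 F [-0.5 -0.3  0.3] q [-0.14  0.41  1.31 -0.    1.43 -1.75]
[-0.01, -0.004, 0.01] [-0.001, -0.004, 0.004] rows>=0.1
[-0.011, -0.003, 0.166] [-0.001, -0.004, 0.004] rows>=1.7
```

View pics/s8z.png

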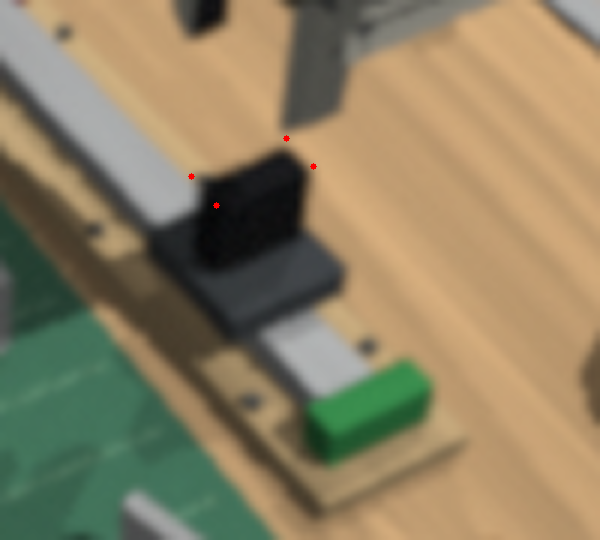

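Request:
jog_arm:
  motion: [0.58, -0.01, -0.003, 0.06, 0, 0, 0, 0.58, -0.01, -0.003, 0.12, 0, 0, 0, 0.58, -0.01, -0.003, 0.16, 0, 0, 0, 0.58, -0.01, -0.003, 0.166, 0, 0, 0, 0.58, -0.01, -0.003, 0.166, 0, 0, 0, 0.1, -0.01, -0.003, 0.166, 0, 0, 0, 0.1, -0.01, -0.003, 0.166, 0, 0, 0, 0.1, -0.01, -0.003, 0.166, 0, 0, 0]
  grip_force: 20

```text
t: 14.1
tool_pos: [0.6891, -0.046, 0.0204]
orientation: [0.064, -3.138, 0.003]
force: [0.3, -0.7, -0.5]
opening: 0.0342
```

Request:
jog_arm:
  motion: [0.1, 0, 0, 0, 0, 0, 0, 0.1, 0, 0, 0, 0, 0, 0, 0.1, 0, 0, 0, 0, 0, 0, 0.1, 0, 0, 0, 0, 0, 0]

```text
t: 14.5
tool_pos: [0.6897, -0.046, 0.0212]
orientation: [0.064, -3.139, 0.004]
force: [-0.9, 0.1, 4.5]
opening: 0.0181
```

```bash
python3 go.py .682,.117,.052,92 .6888,-.083,.052,92
```

```text
t 14.5 p [ 0.6897 -0.046   0.0552] th 92.3 open 0.0181 F [-0.9  0.1  4.5] q [-0.14  0.49  1.36 -0.    1.3  -1.75]
[0.002, 0.326, 0.006] [-0.001, -0.001, 0.004] rows>=3.3
[0.005, -0.074, 0.007] [-0.001, -0.001, 0.004] rows>=0.7
```

Request:
jog_arm:
  motion: [0.1, 0, 0.01, 0, 0, 0, 0, 0.1, 0, 0.028, 0, 0, 0, 0, 0.1, 0, 0.046, 0, 0, 0, 0, 0.1, 0, 0.064, 0, 0, 0, 0, 0.1, 0, 0.082, 0, 0, 0, 0, 0.1, 0, 0.1, 0, 0, 0, 0, 0.1, 0, 0.118, 0, 0, 0, 0, 0.1, 0, 0.13, 0, 0, 0, 0]

```text
t: 15.3
tool_pos: [0.6872, 0.0201, 0.0212]
orientation: [0.065, -3.14, 0.003]
force: [0.9, -3.2, 3.0]
opening: 0.018
```

```bash
python3 go.py .682,.117,.055,92
```

```text
t 15.3 p [0.6872 0.0201 0.0552] th 92.4 open 0.018 F [ 0.9 -3.2  3. ] q [-0.04  0.48  1.37 -0.    1.29 -1.66]
[0.002, 0.194, 0.0] [-0.001, -0.001, 0.004] rows>=1.9
```

Request:
jog_arm:
  motion: [0.1, 0, 0.01, 0, 0, 0, 0, 0.1, 0, 0.028, 0, 0, 0, 0, 0.1, 0, 0.046, 0, 0, 0, 0, 0.1, 0, 0.064, 0, 0, 0, 0, 0.1, 0, 0.082, 0, 0, 0, 0, 0.1, 0.001, 0.1, 0, 0, 0, 0, 0.1, 0.001, 0.118, 0, 0, 0, 0, 0.1, 0.001, 0.13, 0, 0, 0, 0]

```text
t: 16.1
tool_pos: [0.6847, 0.0862, 0.0212]
orientation: [-0.066, 3.141, -0.003]
force: [5.4, -3.0, 1.1]
opening: 0.0175
```

```bash
python3 go.py .682,.117,.055,92
```

```text
t 16.1 p [0.6847 0.0862 0.0552] th 92.4 open 0.0175 F [ 5.4 -3.   1.1] q [ 0.05  0.49  1.36 -0.    1.29 -1.56]
[0.003, 0.062, 0.0] [-0.001, 0.0, 0.004] rows>=0.6
```

Request:
jog_arm:
  motion: [0.1, -0.001, 0.012, 0, 0, 0, 0, 0.1, -0.002, 0.026, 0, 0, 0, 0, 0.1, -0.002, 0.04, 0, 0, 0, 0, 0.1, -0.002, 0.05, 0, 0, 0, 0, 0.1, -0.002, 0.056, 0, 0, 0, 0, 0.1, -0.002, 0.06, 0, 0, 0, 0]

```text
t: 16.7
tool_pos: [0.6835, 0.117, 0.0212]
orientation: [0.066, -3.14, 0.003]
force: [-2.0, -3.3, 6.0]
opening: 0.0179
```

```bash
python3 go.py .682,.117,.055,92
python3 - <<'E'
from h import *
d=grab('side','s9'); f=6
x0,y0=310,130
cv2.imwrite('pics/s9z.png',cv2.resize(d['frame'][y0:y0+90,x0:x0+100],None,fx=f,fy=f,interpolation=cv2.INTER_CUBIC)[:,:,::-1])
E
```

```text
t 16.7 p [0.6835 0.117  0.0552] th 92.4 open 0.0179 F [-2.  -3.3  6. ] q [ 0.1   0.5   1.35 -0.    1.3  -1.52]
[0.003, 0.0, 0.0] [-0.001, -0.001, 0.005] rows>=0.1
```

View pics/s9z.png

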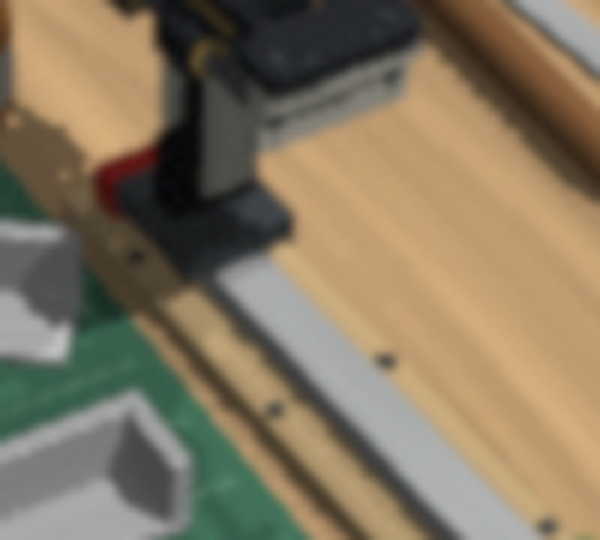

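Nearly at the stop; force is still only sliding friction. Go on in 2 mm steps until the stop is felt.

Request:
jog_arm:
  motion: [0.1, 0, 0.004, 0, 0, 0, 0, 0.1, 0, 0.004, 0, 0, 0, 0]

```text
t: 16.95
tool_pos: [0.6834, 0.1173, 0.0212]
orientation: [0.065, -3.139, 0.008]
force: [1.4, -12.4, 2.9]
opening: 0.0175
```

Request:
jog_arm:
  motion: [0.1, 0, 0.004, 0, 0, 0, 0, 0.1, 0, 0.004, 0, 0, 0, 0]

```text
t: 17.15
tool_pos: [0.6834, 0.1172, 0.0212]
orientation: [0.064, -3.139, 0.013]
force: [1.0, -12.3, 3.4]
opening: 0.0177
```

Request:
jog_arm:
  motion: [0.1, 0, 0.004, 0, 0, 0, 0, 0.1, 0, 0.004, 0, 0, 0, 0]

```text
t: 17.35
tool_pos: [0.6834, 0.117, 0.0212]
orientation: [0.062, -3.139, 0.017]
force: [0.2, -12.2, 3.4]
opening: 0.0178
```

```bash
python3 go.py .6893,-.0828,.055,92.4
```

```text
t 17.4 p [0.6834 0.117  0.0552] th 92.3 open 0.0178 F [  0.2 -12.2   3.4] q [ 0.1   0.5   1.34 -0.01  1.3  -1.51]
[0.004, -0.4, 0.005] [-0.007, -0.002, -0.002] rows>=4.0
```

Request:
jog_arm:
  motion: [0.1, 0, -0.01, 0, -0.003, 0, 0, 0.1, 0, -0.028, 0, -0.007, 0, 0, 0.1, 0, -0.046, 0, -0.007, 0, 0, 0.1, 0.001, -0.064, 0.001, -0.007, 0, 0, 0.1, 0.001, -0.082, 0.001, -0.007, 0, 0, 0.1, 0.001, -0.1, 0.001, -0.007, 0, 0, 0.1, 0.001, -0.118, 0.001, -0.007, 0, 0, 0.1, 0.001, -0.13, 0.001, -0.007, 0, 0]

```text
t: 18.15
tool_pos: [0.6859, 0.0512, 0.0212]
orientation: [0.061, -3.14, -0.0]
force: [6.0, 1.9, -1.8]
opening: 0.0177
```

```bash
python3 go.py .6893,-.0828,.055,92.4
```

```text
t 18.1 p [0.6859 0.0512 0.0552] th 92.2 open 0.0177 F [ 6.   1.9 -1.8] q [-0.    0.48  1.37  0.    1.29 -1.61]
[0.004, -0.268, 0.0] [0.0, -0.001, -0.002] rows>=2.7
```

Request:
jog_arm:
  motion: [0.1, 0, -0.01, 0, 0, 0, 0, 0.1, 0, -0.028, 0, 0, 0, 0, 0.1, 0, -0.046, 0, 0, 0, 0, 0.1, 0, -0.064, 0, 0, 0, 0, 0.1, 0, -0.082, 0, 0, 0, 0, 0.1, 0, -0.1, 0, 0, 0, 0, 0.1, 0, -0.118, 0, 0, 0, 0, 0.1, 0, -0.13, 0, 0, 0, 0]

```text
t: 18.95
tool_pos: [0.6885, -0.0148, 0.0212]
orientation: [0.061, -3.14, -0.0]
force: [3.8, 3.5, 0.7]
opening: 0.0182
```

```bash
python3 go.py .6893,-.0828,.055,92.4
```

```text
t 18.9 p [ 0.6885 -0.0148  0.0552] th 92.2 open 0.0182 F [3.8 3.5 0.7] q [-0.1   0.48  1.36 -0.    1.29 -1.71]
[0.004, -0.136, 0.0] [0.0, -0.001, -0.002] rows>=1.4
```

Request:
jog_arm:
  motion: [0.1, 0, -0.01, 0, 0, 0, 0, 0.1, 0, -0.028, 0, 0, 0, 0, 0.1, 0, -0.046, 0, 0, 0, 0, 0.1, 0, -0.064, 0, 0, 0, 0, 0.1, 0.001, -0.082, 0, 0, 0, 0, 0.1, 0.001, -0.1, 0, 0, 0, 0, 0.1, 0.001, -0.118, 0, 0, 0, 0, 0.1, 0.001, -0.128, 0, 0, 0, 0]

```text
t: 19.75
tool_pos: [0.691, -0.08, 0.0212]
orientation: [0.06, -3.141, 0.0]
force: [6.4, 3.3, 0.2]
opening: 0.0178
```

Request:
jog_arm:
  motion: [0.1, 0, -0.004, 0, 0, 0, 0, 0.1, 0, -0.008, 0, 0, 0, 0, 0.1, 0, -0.012, 0, 0, 0, 0]

```text
t: 20.05
tool_pos: [0.691, -0.0825, 0.0211]
orientation: [0.061, -3.14, -0.008]
force: [2.4, 22.3, 5.6]
opening: 0.0173
```

Request:
jog_arm:
  motion: [0.1, 0, 0, 0, 0, 0, 0, 0.35, 0, 0, 0, 0, 0, 0, 0.35, 0, 0, 0, 0, 0, 0, 0.35, 0, 0, 0, 0, 0, 0, 0.35, 0, 0, -0.05, 0, 0, 0, 0.35, 0, 0, -0.15, 0, 0, 0, 0.35, 0, 0, -0.22, 0, 0, 0, 0.35, 0, 0, -0.22, 0, 0, 0]

```text
t: 20.85
tool_pos: [0.6951, -0.0844, 0.1392]
orientation: [-0.06, 3.131, 0.004]
force: [0.8, 0.3, 0.8]
opening: 0.0324
```

```bash
python3 go.py .5653,-.1756,.15,-74.3 .5653,-.1756,.15,105.7
python3 - <<'E'
from h import *
d=grab('side','s10');t=grab('top','t10')
E
```

```text
t 20.9 p [ 0.6951 -0.0844  0.1732] th 92.2 open 0.0324 F [0.8 0.3 0.8] q [-0.2   0.41  1.24  0.    1.48 -1.81]
[0.267, -0.172, 0.043] [0.01, -0.001, 1.85] rows>=19.4
[0.267, -0.172, 0.043] [0.001, 0.007, -0.15] rows>=3.2
```

View pics/s10.png

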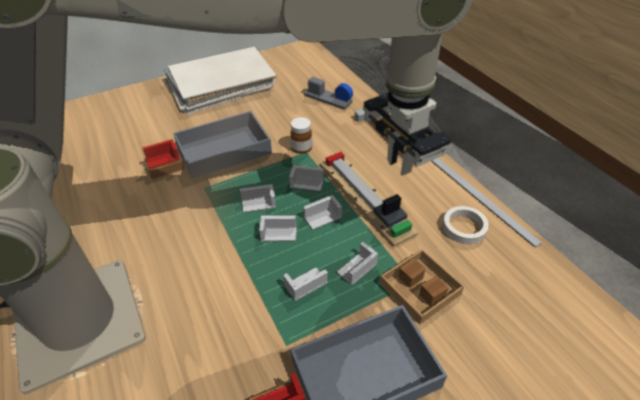

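View pics/t10.png

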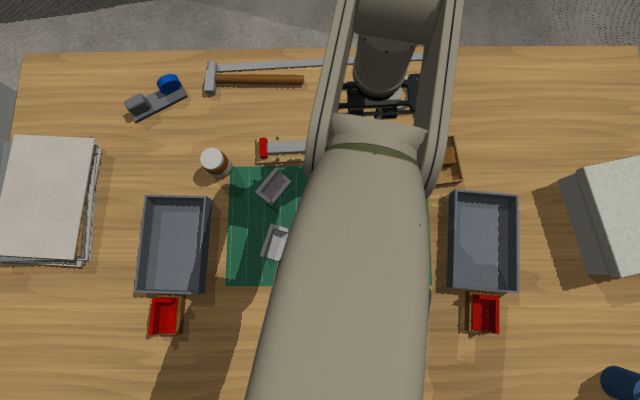

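Request:
jog_arm:
  motion: [0.3, 0.08, -0.05, 0.02, 0, 0, -0.05, 0.3, 0.16, -0.1, 0.03, 0, 0.007, -0.1, 0.3, 0.24, -0.15, 0.043, 0, 0.007, -0.15, 0.3, 0.267, -0.172, 0.043, 0, 0.007, -0.15, 0.3, 0.267, -0.172, 0.043, 0, 0.007, -0.15, 0.3, 0.267, -0.172, 0.1, 0, 0.007, -0.15, 0.3, 0.267, -0.172, 0.15, 0, 0.007, -0.15, 0.3, 0.267, -0.172, 0.15, 0, 0.007, -0.15]

```text
t: 21.75
tool_pos: [0.5595, -0.1723, 0.0523]
orientation: [0.427, -3.097, -0.013]
force: [-1.2, 1.2, -0.8]
opening: 0.0278
```

```bash
python3 go.py .5653,-.1756,.014,105.7
python3 - <<'E'
from h import *
d=grab('side','s11'); f=5
x0,y0=300,200
cv2.imwrite('pics/s11z.png',cv2.resize(d['frame'][y0:y0+110,x0:x0+130],None,fx=f,fy=f,interpolation=cv2.INTER_CUBIC)[:,:,::-1])
E
```

```text
t 21.8 p [ 0.5595 -0.1723  0.0863] th 105.7 open 0.0278 F [-1.2  1.2 -0.8] q [-0.39  0.21  1.65 -0.    1.3  -2.23]
[-0.011, -0.011, 0.144] [0.006, -0.009, -0.0] rows>=1.5
```

View pics/s11z.png

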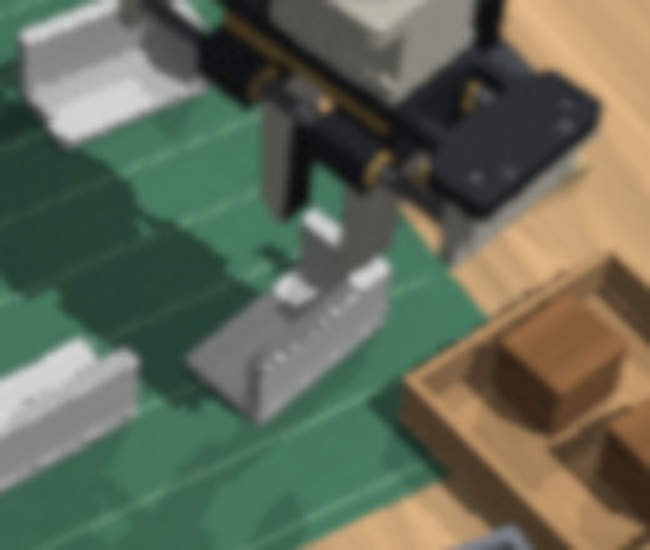

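Request:
jog_arm:
  motion: [0.3, -0.011, -0.011, 0, 0.006, -0.009, 0, 0.3, -0.011, -0.011, 0.02, 0.006, -0.009, 0, 0.3, -0.011, -0.011, 0.06, 0.006, -0.009, 0, 0.3, -0.011, -0.011, 0.1, 0.006, -0.009, 0, 0.3, -0.011, -0.011, 0.13, 0.006, -0.009, 0, 0.3, -0.011, -0.011, 0.144, 0.006, -0.009, 0, 0.3, -0.011, -0.011, 0.144, 0.006, -0.009, 0]

```text
t: 22.5
tool_pos: [0.5658, -0.176, -0.0185]
orientation: [-0.429, 3.111, 0.0]
force: [0.2, -0.4, -0.4]
opening: 0.028
```

Request:
jog_arm:
  motion: [0, 0, 0, 0, 0, 0, 0, 0, 0, 0, 0, 0, 0, 0, 0, 0, 0, 0, 0, 0, 0, 0, 0, 0, 0, 0, 0, 0]
  grip_force: 30

```text
t: 22.9
tool_pos: [0.5666, -0.1762, -0.0176]
orientation: [-0.429, 3.11, -0.001]
force: [-1.2, 1.0, 3.2]
opening: 0.0085
```

```bash
python3 go.py .5653,-.1756,.15,105.7 .508,-.379,.15,-5.5
```

```text
t 22.9 p [ 0.5666 -0.1762  0.0164] th 105.7 open 0.0085 F [-1.2  1.   3.2] q [-0.39  0.29  1.69  0.    1.16 -2.23]
[0.002, 0.002, -0.267] [-0.0, 0.001, 0.0] rows>=2.7
[0.222, -0.359, -0.267] [0.001, 0.001, 1.236] rows>=12.9
```

Request:
jog_arm:
  motion: [0, 0, 0, -0.06, 0, 0, 0, 0, 0, 0, -0.15, 0, 0, 0.0, 0, 0, 0, -0.24, 0, 0, 0.09, 0, 0.05, -0.08, -0.267, 0, 0, 0.18, 0, 0.1, -0.16, -0.267, 0, 0, 0.27, 0, 0.15, -0.24, -0.267, 0, 0, 0.36, 0, 0.2, -0.32, -0.267, 0, 0, 0.45, 0, 0.222, -0.36, -0.267, 0, 0, 0.54]

```text
t: 23.7
tool_pos: [0.5062, -0.3832, 0.1158]
orientation: [0.902, 3.007, -0.001]
force: [0.6, -0.8, -2.0]
opening: 0.0088
```

```bash
python3 go.py .508,-.379,.15,-5.5
```

```text
t 23.7 p [ 0.5062 -0.3832  0.1498] th 56.6 open 0.0088 F [ 0.6 -0.8 -2. ] q [-0.73  0.26  1.47  0.    1.41 -1.72]
[0.002, 0.009, -0.0] [0.001, 0.001, 0.69] rows>=7.2
```

Request:
jog_arm:
  motion: [0, 0.002, 0.009, 0, 0, 0, 0.1, 0, 0.002, 0.009, 0, 0, 0, 0.2, 0, 0.002, 0.009, 0, 0, 0, 0.3, 0, 0.002, 0.009, 0, 0, 0, 0.4, 0, 0.002, 0.009, 0, 0, 0, 0.5, 0, 0.002, 0.009, 0, 0, 0, 0.6, 0, 0.002, 0.009, 0, 0, 0, 0.69, 0, 0.002, 0.009, 0, 0, 0, 0.69]

```text
t: 24.5
tool_pos: [0.5076, -0.3787, 0.1155]
orientation: [2.33, 2.105, 0.0]
force: [0.0, 0.1, -2.2]
opening: 0.0088
```

```bash
python3 go.py .508,-.379,.024,-5.5
python3 - <<'E'
from h import *
d=grab('side','s12');c=grab('top','t12')
x0,y0=265,230
a=cv2.resize(d['frame'][y0:y0+170,x0:x0+190],(500,447))
x0,y0=430,170
b=cv2.resize(c['frame'][y0:y0+140,x0:x0+94],(300,447))
cv2.imwrite('pics/s12z.png',cv2.hconcat([a,b])[:,:,::-1])
E
```

```text
t 24.5 p [ 0.5076 -0.3787  0.1495] th -5.8 open 0.0088 F [ 0.   0.1 -2.2] q [-0.72  0.26  1.47  0.    1.41 -0.62]
[-0.0, 0.001, 0.251] [0.001, 0.001, -0.003] rows>=2.5
```

View pics/s12z.png

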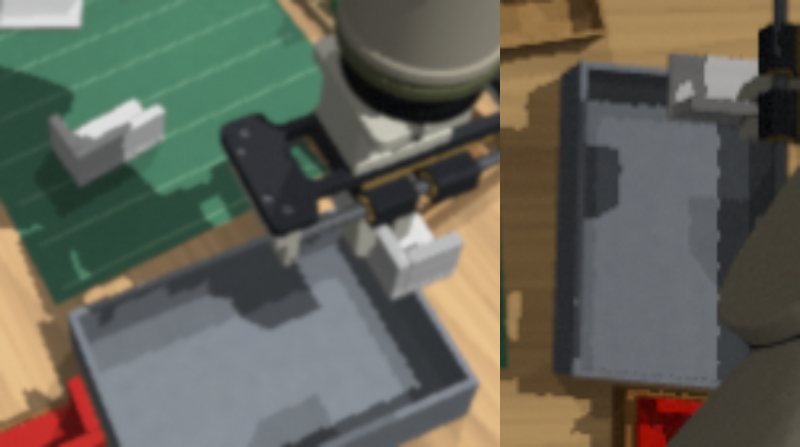

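Request:
jog_arm:
  motion: [0, 0, 0.001, 0.08, 0, 0, 0, 0, 0, 0.001, 0.16, 0, 0, 0, 0, 0, 0.001, 0.22, 0, 0, 0, 0, 0, 0.001, 0.25, 0, 0, 0, 0, 0, 0.001, 0.252, 0, 0, 0, 0.2, 0, 0.001, 0.252, 0, 0, 0, 0.2, 0, 0.001, 0.252, 0, 0, 0, 0.2, 0, 0.001, 0.252, 0, 0, 0]

```text
t: 25.4
tool_pos: [0.5093, -0.3798, -0.0089]
orientation: [2.322, 2.11, 0.001]
force: [-0.3, -0.6, 0.4]
opening: 0.0182
```

Request:
jog_arm:
  motion: [0.2, 0, 0, -0.03, 0, 0, 0, 0.2, 0, 0, -0.12, 0, 0, 0, 0.2, 0, 0, -0.22, 0, 0, 0, 0.3, 0, 0, -0.27, 0, 0, 0, 0.4, 0, 0, -0.27, 0, 0, 0]

```text
t: 25.9
tool_pos: [0.5122, -0.3823, 0.1348]
orientation: [2.313, 2.102, 0.003]
force: [-0.6, -0.3, 0.6]
opening: 0.0306
```

```bash
python3 go.py .4358,-.1617,.15,-84.9 .4358,-.1617,.15,95.1
python3 - <<'E'
from h import *
d=grab('side','s13');c=grab('top','t13')
cv2.imwrite('pics/s13z.png',cv2.hconcat([cv2.resize(d['frame'],(512,320)),cv2.resize(c['frame'][100:300,220:400],(288,320))])[:,:,::-1])
E
```

```text
t 25.9 p [ 0.5122 -0.3823  0.1688] th -5.5 open 0.0306 F [-0.6 -0.3  0.6] q [-0.72  0.24  1.45  0.    1.43 -0.63]
[0.425, -0.195, 0.031] [0.011, -0.001, 0.882] rows>=9.2
[0.425, -0.195, 0.031] [0.001, 0.012, -1.118] rows>=11.7
```

View pics/s13z.png

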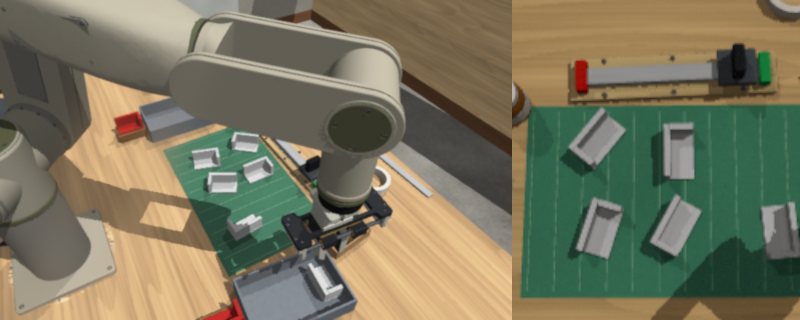

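```bash
python3 - <<'E'
from h import *
c=load('t13')
cv2.imwrite('pics/t13z.png',cv2.resize(c['frame'][160:275,245:365],None,fx=5,fy=5,interpolation=cv2.INTER_CUBIC)[:,:,::-1])
E
```

```text
(no output)
```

View pics/t13z.png

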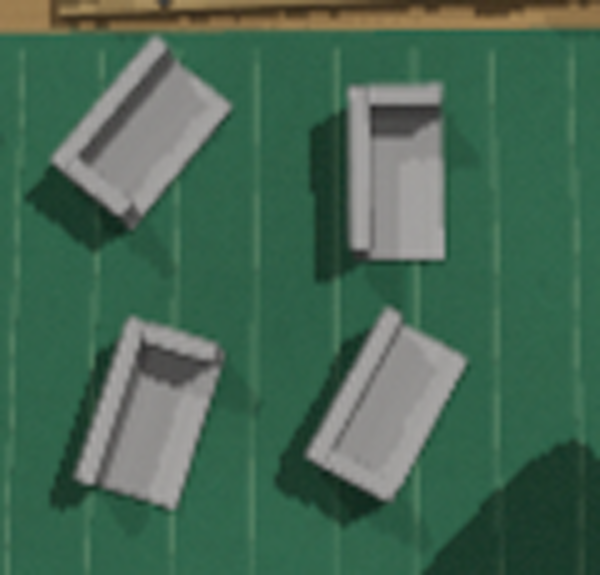

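```bash
python3 - <<'E'
from br import *
c=load('t13')
for v in [((157,36),(52,160),(128,222)),((389,307),(306,456),(388,500)),((350,252),(349,86),(442,85)),((77,480),(131,316),(221,348))]: print(bracket(c,*v,(245,160),5))
E
python3 go.py .4514,.0299,.15,60.4
```

```text
{'hand': 'right', 'L': np.float64(0.0794), 'W': np.float64(0.0486), 'grasp': array([0.5902, 0.1497]), 'xdir': np.float64(141.1), 'centre': array([0.5828, 0.1325])}
{'hand': 'right', 'L': np.float64(0.0805), 'W': np.float64(0.0436), 'grasp': array([0.4517, 0.0298]), 'xdir': np.float64(150.8), 'centre': array([0.4473, 0.0117])}
{'hand': 'left', 'L': np.float64(0.0819), 'W': np.float64(0.0453), 'grasp': array([0.566, 0.026]), 'xdir': np.float64(0.3), 'centre': array([0.5611, 0.008 ])}
{'hand': 'left', 'L': np.float64(0.081), 'W': np.float64(0.0459), 'grasp': array([0.4545, 0.141 ]), 'xdir': np.float64(-17.1), 'centre': array([0.4444, 0.1252])}
t 26.0 p [ 0.5097 -0.3801  0.1625] th -5.5 open 0.0356 F [-0.2  0.5 -0.9] q [-0.72  0.25  1.46  0.    1.43 -0.63]
[0.805, -0.194, 0.02] [0.002, 0.005, -0.732] rows>=8.3
```

Request:
jog_arm:
  motion: [0.35, 0.1, -0.024, 0.02, 0, 0, -0.09, 0.35, 0.2, -0.048, 0.02, 0, 0, -0.18, 0.35, 0.3, -0.072, 0.02, 0, 0, -0.27, 0.35, 0.4, -0.096, 0.02, 0, 0, -0.36, 0.35, 0.5, -0.12, 0.02, 0, 0, -0.45, 0.35, 0.6, -0.144, 0.02, 0, 0, -0.54, 0.35, 0.7, -0.168, 0.02, 0, 0, -0.63, 0.35, 0.8, -0.192, 0.02, 0, 0, -0.72]

```text
t: 26.8
tool_pos: [0.452, 0.018, 0.1148]
orientation: [0.822, 3.027, -0.006]
force: [1.4, 0.2, -0.2]
opening: 0.0326
```

```bash
python3 go.py .4515,.0299,.05,60.6 .4515,.0299,.014,60.6
```

```text
t 26.8 p [0.452  0.018  0.1488] th 59.6 open 0.0326 F [ 1.4  0.2 -0.2] q [-0.07 -0.24  1.97 -0.    1.41 -1.11]
[0.014, 0.02, 0.197] [-0.002, 0.003, -0.011] rows>=2.0
[0.014, 0.021, 0.269] [-0.002, 0.003, -0.011] rows>=2.7
```

Request:
jog_arm:
  motion: [0.35, 0.014, 0.021, 0, 0, 0.003, -0.011, 0.35, 0.014, 0.021, 0.06, 0, 0.003, -0.011, 0.35, 0.014, 0.021, 0.14, 0, 0.003, -0.011, 0.35, 0.014, 0.021, 0.2, 0, 0.003, -0.011, 0.35, 0.014, 0.021, 0.25, 0, 0.003, -0.011, 0.35, 0.014, 0.021, 0.268, 0, 0.003, -0.011, 0.35, 0.014, 0.021, 0.268, 0, 0.003, -0.011, 0, 0.014, 0.021, 0.268, 0, 0.003, -0.011]

```text
t: 27.6
tool_pos: [0.4523, 0.0297, -0.0185]
orientation: [0.798, 3.038, -0.004]
force: [0.3, -0.9, 0.2]
opening: 0.0282
```

Request:
jog_arm:
  motion: [0, 0, 0, 0, 0, 0, 0, 0, 0, 0, 0, 0, 0, 0, 0, 0, 0, 0, 0, 0, 0, 0, 0, 0, 0, 0, 0, 0]

```text
t: 28.0
tool_pos: [0.4535, 0.0296, -0.0172]
orientation: [0.797, 3.036, -0.003]
force: [-0.1, -0.3, 6.1]
opening: 0.0087
```

```bash
python3 - <<'E'
import numpy as np
o=np.array([.446,-.370]);t=np.radians(-5.5);X=np.array([np.cos(t),np.sin(t)]);Y=np.array([-X[1],X[0]])
for f in(-.062,.010): print((o+X*f+Y*.005).round(4))
E
python3 go.py .4515,.0299,.15,60.6 .384,-.359,.15,-5.5
```

```text
[ 0.3848 -0.3591]
[ 0.4564 -0.366 ]
t 28.0 p [0.4535 0.0296 0.0168] th 60.6 open 0.0087 F [-0.1 -0.3  6.1] q [-0.05 -0.06  2.07 -0.    1.13 -1.1 ]
[0.003, -0.002, -0.266] [-0.001, 0.002, -0.0] rows>=2.7
[-0.261, -0.746, -0.265] [0.0, 0.002, 0.734] rows>=8.3
```

Request:
jog_arm:
  motion: [0, 0, 0, -0.06, 0, 0, 0, 0, 0, 0, -0.15, 0, 0, 0, 0, 0, 0, -0.24, 0, 0, 0.05, 0, -0.03, -0.08, -0.266, 0, 0, 0.14, 0, -0.06, -0.17, -0.266, 0, 0, 0.22, 0, -0.09, -0.26, -0.266, 0, 0, 0.3, 0, -0.12, -0.35, -0.266, 0, 0, 0.38, 0, -0.15, -0.44, -0.266, 0, 0, 0.46]

```text
t: 28.8
tool_pos: [0.4098, -0.2001, 0.1166]
orientation: [1.824, 2.553, -0.001]
force: [1.8, -0.6, -1.8]
opening: 0.0088
```

```bash
python3 go.py .384,-.359,.15,-5.5
```

```text
t 28.8 p [ 0.4098 -0.2001  0.1506] th 18.9 open 0.0088 F [ 1.8 -0.6 -1.8] q [-0.57 -0.23  1.96 -0.    1.41 -0.9 ]
[-0.284, -0.152, 0.002] [0.002, 0.002, 0.271] rows>=3.2
```

Request:
jog_arm:
  motion: [0, -0.09, -0.05, 0, 0, 0, 0.09, 0, -0.18, -0.1, 0, 0, 0, 0.18, 0, -0.27, -0.145, 0, 0, 0, 0.271, 0, -0.284, -0.152, 0, 0, 0, 0.271, 0, -0.284, -0.152, 0, 0, 0, 0.271, 0, -0.284, -0.152, 0, 0, 0, 0.271]

```text
t: 29.4
tool_pos: [0.3838, -0.3581, 0.1165]
orientation: [2.322, 2.112, 0.001]
force: [0.1, 0.8, -1.7]
opening: 0.009
```

```bash
python3 go.py .385,-.359,.0235,-5.5
python3 - <<'E'
from h import *
d=grab('side','s14');c=grab('top','t14')
x0,y0=265,230
a=cv2.resize(d['frame'][y0:y0+170,x0:x0+190],(500,447))
x0,y0=430,170
b=cv2.resize(c['frame'][y0:y0+140,x0:x0+94],(300,447))
cv2.imwrite('pics/s14z.png',cv2.hconcat([a,b])[:,:,::-1])
E
```

```text
t 29.4 p [ 0.3838 -0.3581  0.1505] th -5.4 open 0.009 F [ 0.1  0.8 -1.7] q [-0.85 -0.03  1.78  0.    1.39 -0.75]
[-0.001, 0.002, 0.254] [0.002, 0.001, 0.001] rows>=2.5
```

View pics/s14z.png

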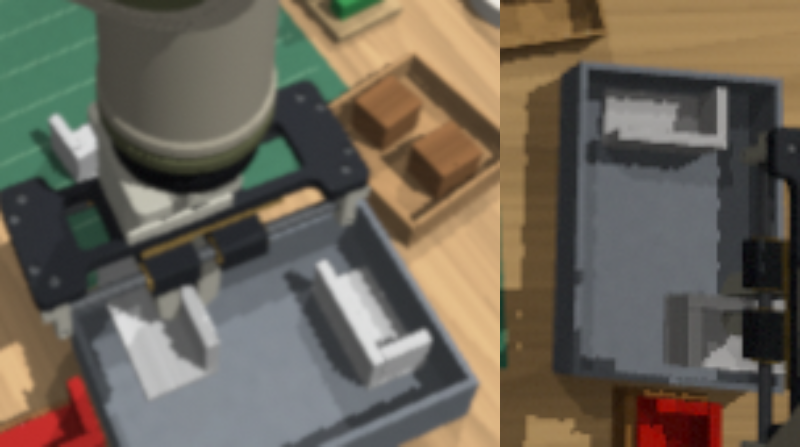

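Request:
jog_arm:
  motion: [0, 0, 0.002, 0.08, 0, 0, 0, 0, 0, 0.002, 0.16, 0, 0, 0, 0, 0, 0.002, 0.22, 0, 0, 0, 0, 0, 0.002, 0.25, 0, 0, 0, 0, 0, 0.002, 0.254, 0, 0, 0, 0.2, 0, 0.002, 0.254, 0, 0, 0, 0.2, 0, 0.002, 0.254, 0, 0, 0, 0.2, 0, 0.002, 0.254, 0, 0, 0]

```text
t: 30.3
tool_pos: [0.3867, -0.3591, -0.0083]
orientation: [2.318, 2.111, 0.001]
force: [-0.6, 0.4, -0.2]
opening: 0.0182
```

Request:
jog_arm:
  motion: [0.2, 0, 0, -0.03, 0, 0, 0, 0.2, 0, 0, -0.12, 0, 0, 0, 0.2, 0, 0, -0.22, 0, 0, 0, 0.35, 0, 0, -0.27, 0, 0, 0, 0.35, 0, 0, -0.27, 0, 0, 0]

```text
t: 30.8
tool_pos: [0.3889, -0.3617, 0.1344]
orientation: [2.31, 2.103, 0.0]
force: [0.8, -0.8, 1.9]
opening: 0.0296
```

```bash
python3 go.py .59,.15,.15,51
python3 - <<'E'
from h import *
d=grab('side','s15');c=grab('top','t15')
cv2.imwrite('pics/s15z.png',cv2.hconcat([cv2.resize(d['frame'],(512,320)),cv2.resize(c['frame'][100:300,220:400],(288,320))])[:,:,::-1])
E
```

```text
t 30.8 p [ 0.3889 -0.3617  0.1684] th -5.4 open 0.0296 F [ 0.8 -0.8  1.9] q [-0.85 -0.05  1.76  0.    1.41 -0.75]
[1.057, 0.305, 0.028] [0.004, 0.011, -0.626] rows>=11.0
```

View pics/s15z.png

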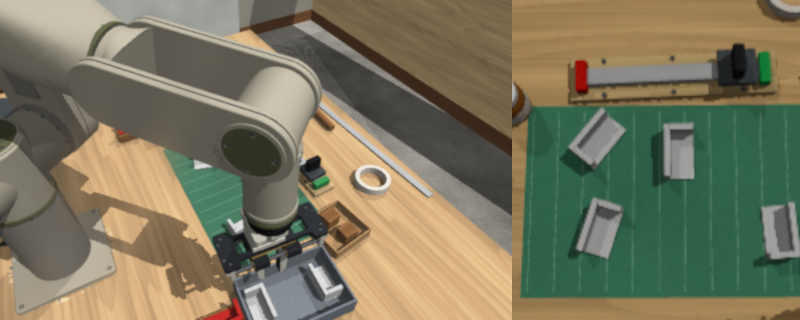

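Request:
jog_arm:
  motion: [0.35, 0.09, 0.026, 0.02, 0, 0.005, -0.08, 0.35, 0.18, 0.052, 0.02, 0, 0.005, -0.16, 0.35, 0.27, 0.078, 0.02, 0, 0.005, -0.24, 0.35, 0.36, 0.104, 0.02, 0, 0.005, -0.32, 0.35, 0.45, 0.13, 0.02, 0, 0.005, -0.4, 0.35, 0.54, 0.156, 0.02, 0, 0.005, -0.48, 0.35, 0.63, 0.182, 0.02, 0, 0.005, -0.56, 0.35, 0.72, 0.208, 0.02, 0, 0.005, -0.626]

```text
t: 31.7
tool_pos: [0.523, -0.0085, 0.1155]
orientation: [1.041, 2.963, 0.001]
force: [-0.1, -0.8, -0.1]
opening: 0.0326
```

```bash
python3 go.py .59,.15,.15,51
```

```text
t 31.7 p [ 0.523  -0.0085  0.1495] th 51.3 open 0.0326 F [-0.1 -0.8 -0.1] q [-0.11 -0.04  1.79  0.    1.39 -1.01]
[0.094, 0.331, -0.001] [0.001, 0.0, 0.003] rows>=3.4
```

Request:
jog_arm:
  motion: [0.35, 0.03, 0.09, 0, 0, 0, 0, 0.35, 0.06, 0.18, 0, 0, 0, 0, 0.35, 0.08, 0.27, 0, 0, 0, 0, 0.35, 0.094, 0.331, 0, 0, 0, 0.003, 0.35, 0.094, 0.331, 0.03, 0, 0, 0.003, 0.35, 0.094, 0.331, 0.1, 0, 0, 0.003, 0.35, 0.094, 0.331, 0.14, 0, 0, 0.003, 0.35, 0.094, 0.331, 0.15, 0, 0, 0.003]

```text
t: 32.5
tool_pos: [0.5855, 0.1486, 0.0352]
orientation: [-1.047, -2.955, 0.006]
force: [-0.7, 0.0, -0.6]
opening: 0.0328
```

```bash
python3 go.py .59,.15,.014,51
python3 - <<'E'
from h import *
d=grab('side','s16');f=6
x0,y0=270,120
cv2.imwrite('pics/s16z.png',cv2.resize(d['frame'][y0:y0+90,x0:x0+100],None,fx=f,fy=f,interpolation=cv2.INTER_CUBIC)[:,:,::-1])
E
```

```text
t 32.5 p [0.5855 0.1486 0.0692] th 51.0 open 0.0328 F [-0.7  0.  -0.6] q [ 0.16  0.26  1.61 -0.    1.27 -0.73]
[-0.006, 0.008, 0.11] [-0.004, -0.003, -0.0] rows>=1.1
```

View pics/s16z.png

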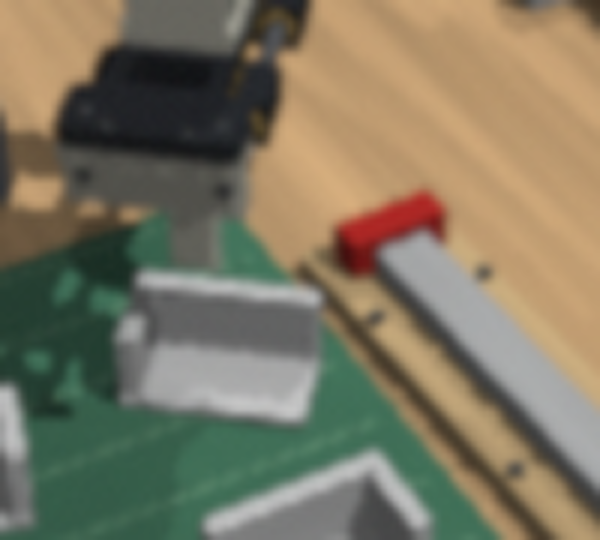

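```bash
python3 - <<'E'
from h import *
d=load('s16');c=load('t13');f=6;o=(270,120)
P=onplane(c,(np.array([(157,36),(52,160),(128,222)])+.5)/5-.5+(245,160),.04)
print(((proj(d,P)-o+.5)*f).round())
p=np.array([.5855,.1486]);t=np.radians(51);Y=np.array([np.cos(t),np.sin(t)])
for k in(-1,1):
    for e in(.0163,.034): print(k,e,((proj(d,np.r_[p+k*e*Y,.0692])[0]-o+.5)*f).round())
E
```

```text
[[323. 287.]
 [142. 267.]
 [115. 342.]]
-1 0.0163 [199. 261.]
-1 0.034 [190. 288.]
1 0.0163 [215. 211.]
1 0.034 [224. 184.]
```

Request:
jog_arm:
  motion: [0.35, -0.006, 0.008, 0, -0.004, -0.003, 0, 0.35, -0.006, 0.008, 0.03, -0.004, -0.003, 0, 0.35, -0.006, 0.008, 0.07, -0.004, -0.003, 0, 0.35, -0.006, 0.008, 0.1, -0.004, -0.003, 0, 0.35, -0.006, 0.008, 0.108, -0.004, -0.003, 0, 0.35, -0.006, 0.008, 0.108, -0.004, -0.003, 0, 0, -0.006, 0.008, 0.108, -0.004, -0.003, 0, 0, -0.006, 0.008, 0.108, -0.004, -0.003, 0]

```text
t: 33.35
tool_pos: [0.5921, 0.1501, -0.0165]
orientation: [1.048, 2.958, 0.004]
force: [-0.1, -0.1, -0.3]
opening: 0.0212
```

Request:
jog_arm:
  motion: [0, 0, 0, 0, 0, 0, 0, 0, 0, 0, 0, 0, 0, 0, 0, 0, 0, 0, 0, 0, 0]

```text
t: 33.65
tool_pos: [0.5929, 0.1502, -0.0156]
orientation: [1.048, 2.957, 0.005]
force: [1.2, 0.8, 3.6]
opening: 0.0089
```

```bash
python3 go.py .59,.15,.15,51 .4565,-.366,.15,-5.5
```

```text
t 33.6 p [0.5929 0.1502 0.0184] th 51.0 open 0.0089 F [1.2 0.8 3.6] q [ 0.16  0.33  1.63  0.    1.17 -0.73]
[0.003, -0.003, -0.263] [0.003, 0.002, -0.0] rows>=2.6
[-0.439, -0.973, -0.266] [0.004, 0.001, 0.628] rows>=11.0
```

Request:
jog_arm:
  motion: [0, 0, 0, -0.06, 0, 0, 0, 0, 0, 0, -0.15, 0, 0, 0, 0, 0, 0, -0.24, 0, 0, 0.05, 0, -0.035, -0.08, -0.266, 0, 0, 0.1, 0, -0.075, -0.165, -0.266, 0, 0, 0.16, 0, -0.115, -0.255, -0.266, 0, 0, 0.22, 0, -0.155, -0.345, -0.266, 0, 0, 0.28, 0, -0.195, -0.435, -0.266, 0, 0, 0.34]

```text
t: 34.45
tool_pos: [0.5299, -0.0818, 0.1166]
orientation: [1.796, 2.574, 0.006]
force: [0.3, 0.5, -1.6]
opening: 0.0091
```

```bash
python3 go.py .4565,-.366,.15,-5.5
```

```text
t 34.5 p [ 0.5299 -0.0818  0.1506] th 20.2 open 0.0091 F [ 0.3  0.5 -1.6] q [-0.25 -0.01  1.75  0.    1.39 -0.6 ]
[-0.483, -0.334, -0.0] [0.003, -0.0, 0.285] rows>=5.9
```

Request:
jog_arm:
  motion: [0, -0.08, -0.055, 0, 0, 0, 0.06, 0, -0.16, -0.11, 0, 0, 0, 0.12, 0, -0.24, -0.165, 0, 0, 0, 0.18, 0, -0.32, -0.22, 0, 0, 0, 0.24, 0, -0.4, -0.275, 0, 0, 0, 0.285, 0, -0.483, -0.334, 0, 0, 0, 0.285, 0, -0.483, -0.334, 0, 0, 0, 0.285, 0, -0.483, -0.334, 0, 0, 0, 0.285]

```text
t: 35.25
tool_pos: [0.4555, -0.3669, 0.1152]
orientation: [2.327, 2.109, 0.008]
force: [-0.1, 0.4, -2.4]
opening: 0.0087
```

```bash
python3 go.py .4565,-.366,.025,-5.5
python3 - <<'E'
from h import *
d=grab('side','s17');c=grab('top','t17')
x0,y0=265,230
a=cv2.resize(d['frame'][y0:y0+170,x0:x0+190],(500,447))
x0,y0=430,170
b=cv2.resize(c['frame'][y0:y0+140,x0:x0+94],(300,447))
cv2.imwrite('pics/s17z.png',cv2.hconcat([a,b])[:,:,::-1])
E
```

```text
t 35.2 p [ 0.4555 -0.3669  0.1492] th -5.6 open 0.0087 F [-0.1  0.4 -2.4] q [-0.77  0.13  1.62  0.    1.4  -0.67]
[0.001, 0.001, 0.248] [0.003, -0.002, -0.001] rows>=2.5
```

View pics/s17z.png

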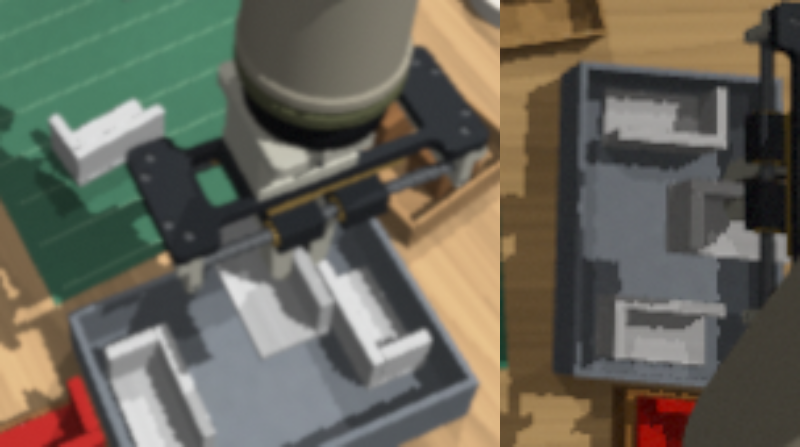

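Request:
jog_arm:
  motion: [0, 0, 0.001, 0.08, 0, 0, 0, 0, 0, 0.001, 0.16, 0, 0, 0, 0, 0, 0.001, 0.22, 0, 0, 0, 0, 0, 0.001, 0.246, 0, 0, 0, 0, 0, 0.001, 0.248, 0, 0, 0, 0.2, 0, 0.001, 0.248, 0, 0, 0, 0.2, 0, 0.001, 0.248, 0, 0, 0, 0.2, 0, 0.001, 0.248, 0, 0, 0]

```text
t: 36.15
tool_pos: [0.4586, -0.3654, -0.0071]
orientation: [2.321, 2.111, 0.008]
force: [-0.3, 0.1, -0.5]
opening: 0.0183
```

Request:
jog_arm:
  motion: [0.2, 0, 0, -0.03, 0, 0, 0, 0.2, 0, 0, -0.12, 0, 0, 0, 0.2, 0, 0, -0.22, 0, 0, 0, 0.35, 0, 0, -0.27, 0, 0, 0, 0.35, 0, 0, -0.27, 0, 0, 0]

```text
t: 36.65
tool_pos: [0.4608, -0.3685, 0.1359]
orientation: [2.313, 2.103, 0.01]
force: [-0.4, -0.4, 0.7]
opening: 0.0296
```

```bash
python3 go.py .4358,-.1617,.15,95.1 .4358,-.1617,.15,-84.9
python3 - <<'E'
from h import *
d=grab('side','s18');c=grab('top','t18')
cv2.imwrite('pics/s18z.png',cv2.hconcat([cv2.resize(d['frame'],(512,320)),cv2.resize(c['frame'][130:330,340:520],(288,320))])[:,:,::-1])
E
```

```text
t 36.6 p [ 0.4608 -0.3685  0.1699] th -5.4 open 0.0296 F [-0.4 -0.4  0.7] q [-0.77  0.11  1.6   0.01  1.42 -0.67]
[0.407, -0.09, 0.036] [0.004, 0.011, -1.117] rows>=11.7
[0.407, -0.09, 0.036] [0.011, -0.004, 0.883] rows>=9.3
```

View pics/s18z.png

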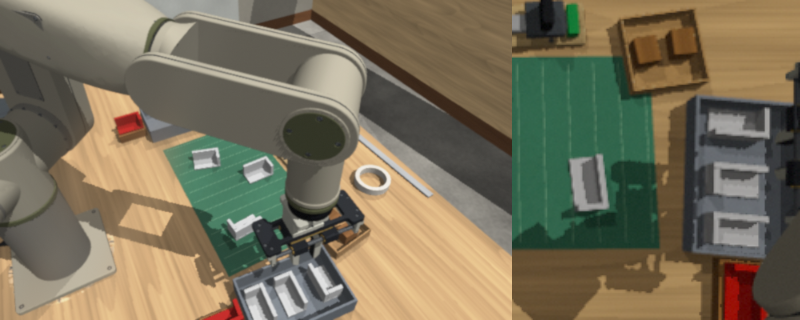

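Request:
jog_arm:
  motion: [0.35, 0.05, -0.012, 0.01, 0, 0, 0.095, 0.35, 0.1, -0.024, 0.02, 0, 0, 0.19, 0.35, 0.16, -0.036, 0.03, 0, 0, 0.285, 0.35, 0.22, -0.05, 0.036, 0.01, 0, 0.38, 0.35, 0.28, -0.06, 0.036, 0.01, 0, 0.475, 0.35, 0.34, -0.075, 0.036, 0.01, 0, 0.57, 0.35, 0.407, -0.09, 0.036, 0.01, 0, 0.665, 0.35, 0.407, -0.09, 0.036, 0.01, 0, 0.76]

```text
t: 37.55
tool_pos: [0.4311, -0.1554, 0.1092]
orientation: [-3.099, -0.435, 0.007]
force: [-0.0, -0.5, 0.9]
opening: 0.0325
```

```bash
python3 - <<'E'
from h import *
c=load('t18')
cv2.imwrite('pics/t18z.png',cv2.resize(c['frame'][215:275,365:415],None,fx=8,fy=8,interpolation=cv2.INTER_CUBIC)[:,:,::-1])
E
python3 go.py .4358,-.1617,.15,-84.9
```

```text
t 37.5 p [ 0.4311 -0.1554  0.1432] th -74.0 open 0.0325 F [-0.  -0.5  0.9] q [-0.46 -0.2   1.95  0.01  1.4   0.83]
[0.006, 0.014, -0.014] [-0.008, 0.003, 0.121] rows>=1.3
```

View pics/t18z.png

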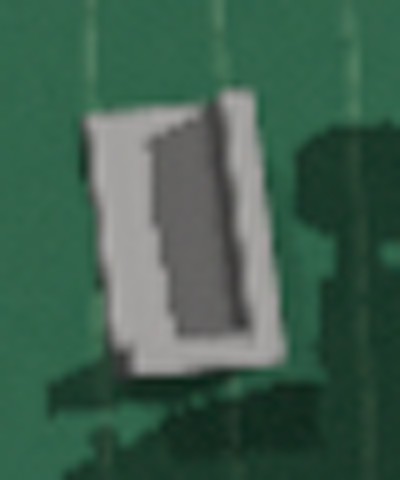

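Request:
jog_arm:
  motion: [0.35, 0.006, 0.014, 0, -0.008, 0.003, 0.09, 0.35, 0.006, 0.014, 0, -0.008, 0.003, 0.121, 0.35, 0.006, 0.014, 0.05, -0.008, 0.003, 0.121, 0.35, 0.006, 0.014, 0.14, -0.008, 0.003, 0.121, 0.35, 0.006, 0.014, 0.21, -0.008, 0.003, 0.121, 0.35, 0.006, 0.014, 0.25, -0.008, 0.003, 0.121, 0.35, 0.006, 0.014, 0.257, -0.008, 0.003, 0.121, 0.35, 0.006, 0.014, 0.257, -0.008, 0.003, 0.121]

```text
t: 38.35
tool_pos: [0.4337, -0.1592, -0.0205]
orientation: [-3.137, -0.139, 0.004]
force: [-0.4, -1.2, 1.3]
opening: 0.0325
```

Request:
jog_arm:
  motion: [0, 0, 0, 0, 0, 0, 0, 0, 0, 0, 0, 0, 0, 0, 0, 0, 0, 0, 0, 0, 0, 0, 0, 0, 0, 0, 0, 0, 0, 0, 0, 0, 0, 0, 0]

```text
t: 38.85
tool_pos: [0.4346, -0.1598, -0.0194]
orientation: [-3.138, -0.139, 0.001]
force: [-1.3, -0.7, 7.9]
opening: 0.0087
```

```bash
python3 - <<'E'
import numpy as np
o=np.array([.442,.366]);t=np.radians(-1.5);X=np.array([np.cos(t),np.sin(t)]);Y=np.array([-X[1],X[0]])
for f in(-.062,.006,.074): print((o+X*f-Y*.005).round(4))
E
python3 go.py .4358,-.1617,.15,-84.9 .3799,.3626,.15,-1.5
```

```text
[0.3799 0.3626]
[0.4479 0.3608]
[0.5158 0.3591]
t 38.9 p [ 0.4346 -0.1598  0.0146] th -84.9 open 0.0087 F [-1.3 -0.7  7.9] q [-0.46 -0.03  2.05 -0.    1.13  1.02]
[0.002, 0.004, -0.271] [-0.0, 0.0, -0.0] rows>=2.7
[-0.017, -1.05, -0.271] [-0.0, 0.0, -0.927] rows>=10.8
```

Request:
jog_arm:
  motion: [0, 0, 0, -0.06, 0, 0, 0, 0, 0, 0, -0.15, 0, 0, 0, 0, 0, 0, -0.24, 0, 0, -0.05, 0, 0, -0.08, -0.271, 0, 0, -0.13, 0, 0, -0.17, -0.271, 0, 0, -0.21, 0, 0, -0.26, -0.271, 0, 0, -0.3, 0, 0, -0.35, -0.271, 0, 0, -0.39, 0, 0, -0.45, -0.271, 0, 0, -0.48]

```text
t: 39.65
tool_pos: [0.4142, 0.0657, 0.1161]
orientation: [-2.864, -1.291, 0.0]
force: [1.3, 0.2, -2.0]
opening: 0.0087
```

```bash
python3 go.py .3799,.3626,.15,-1.5
```

```text
t 39.6 p [0.4142 0.0657 0.1501] th -41.5 open 0.0087 F [ 1.3  0.2 -2. ] q [ 0.03 -0.34  2.05 -0.    1.43  0.76]
[0.4, -0.445, 0.0] [-0.0, 0.0, -0.444] rows>=6.0
```

Request:
jog_arm:
  motion: [0, 0.06, -0.07, 0, 0, 0, -0.09, 0, 0.12, -0.135, 0, 0, 0, -0.18, 0, 0.19, -0.21, 0, 0, 0, -0.27, 0, 0.26, -0.29, 0, 0, 0, -0.36, 0, 0.33, -0.37, 0, 0, 0, -0.444, 0, 0.4, -0.445, 0, 0, 0, -0.444, 0, 0.4, -0.445, 0, 0, 0, -0.444, 0, 0.4, -0.445, 0, 0, 0, -0.444]

```text
t: 40.45
tool_pos: [0.3788, 0.364, 0.1154]
orientation: [-2.247, -2.195, 0.002]
force: [-0.0, -0.8, -2.7]
opening: 0.0087
```

```bash
python3 go.py .3799,.3626,.0215,-1.5
python3 - <<'E'
from h import *
d=grab('side','s19');c=grab('top','t19')
a=cv2.resize(d['frame'][90:190,130:300],(500,294))
b=cv2.resize(c['frame'][180:340,120:230],(200,294))
cv2.imwrite('pics/s19z.png',cv2.hconcat([a,b])[:,:,::-1])
E
```

```text
t 40.5 p [0.3788 0.364  0.1494] th -1.3 open 0.0087 F [-0.  -0.8 -2.7] q [ 0.67 -0.03  1.78  0.    1.39  0.69]
[-0.003, 0.003, 0.256] [-0.001, 0.001, 0.002] rows>=2.6
```

View pics/s19z.png

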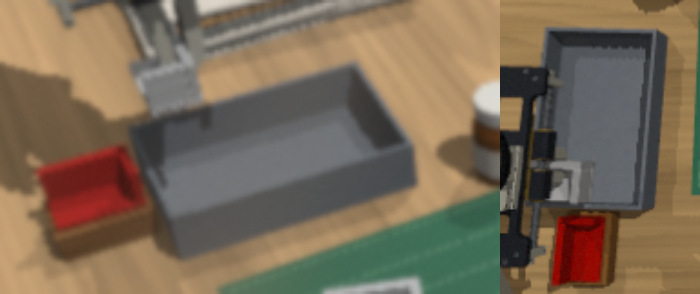

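Request:
jog_arm:
  motion: [0, -0.003, 0.003, 0.08, 0, 0, 0, 0, -0.003, 0.003, 0.16, 0, 0, 0, 0, -0.003, 0.003, 0.22, 0, 0, 0, 0, -0.003, 0.003, 0.25, 0, 0, 0, 0, -0.003, 0.003, 0.254, 0, 0, 0, 0.2, -0.003, 0.003, 0.254, 0, 0, 0, 0.2, -0.003, 0.003, 0.254, 0, 0, 0, 0.2, -0.003, 0.003, 0.254, 0, 0, 0]

```text
t: 41.35
tool_pos: [0.3825, 0.3613, -0.0093]
orientation: [2.25, 2.192, 0.003]
force: [0.3, -0.5, 0.3]
opening: 0.0182
```

Request:
jog_arm:
  motion: [0.2, 0, 0, -0.03, 0, 0, 0, 0.2, 0, 0, -0.12, 0, 0, 0, 0.2, 0, 0, -0.22, 0, 0, 0, 0.35, 0, 0, -0.27, 0, 0, 0, 0.35, 0, 0, -0.27, 0, 0, 0]

```text
t: 41.85
tool_pos: [0.3856, 0.3639, 0.1335]
orientation: [2.248, 2.191, 0.021]
force: [0.7, 0.4, 0.4]
opening: 0.0297
```

```bash
python3 go.py .4545,.1412,.15,73
python3 - <<'E'
from h import *
d=grab('side','s20');c=grab('top','t20')
a=cv2.resize(d['frame'][80:280,130:370],(400,333))
b=cv2.resize(c['frame'][130:330,120:360],(400,333))
cv2.imwrite('pics/s20z.png',cv2.hconcat([a,b])[:,:,::-1])
E
```

```text
t 41.9 p [0.3856 0.3639 0.1675] th -1.5 open 0.0297 F [0.7 0.4 0.4] q [ 0.66 -0.05  1.76 -0.    1.41  0.69]
[-0.442, 0.149, 0.033] [0.009, -0.0, -0.827] rows>=8.7
```

View pics/s20z.png

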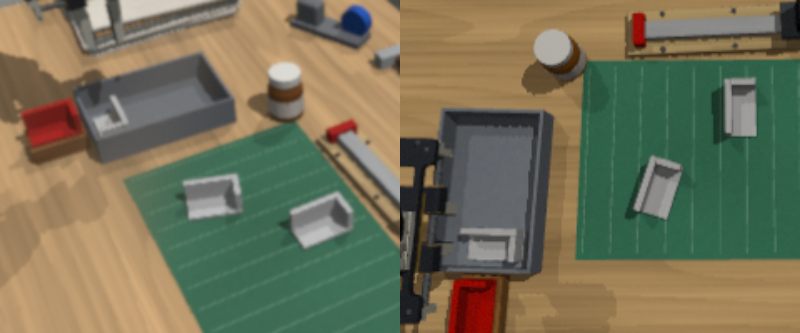

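Request:
jog_arm:
  motion: [0.35, -0.06, 0.02, 0.01, 0, 0, -0.095, 0.35, -0.12, 0.04, 0.02, 0, 0, -0.19, 0.35, -0.18, 0.06, 0.033, 0.009, 0, -0.285, 0.35, -0.25, 0.084, 0.033, 0.009, 0, -0.38, 0.35, -0.32, 0.108, 0.033, 0.009, 0, -0.475, 0.35, -0.39, 0.13, 0.033, 0.009, 0, -0.57, 0.35, -0.442, 0.149, 0.033, 0.009, 0, -0.665, 0.35, -0.442, 0.149, 0.033, 0.009, 0, -0.76]

```text
t: 42.75
tool_pos: [0.4513, 0.1358, 0.1093]
orientation: [-0.636, -3.068, 0.012]
force: [-0.2, 1.0, 0.1]
opening: 0.0324
```

```bash
python3 go.py .4545,.1412,.014,73
```

```text
t 42.8 p [0.4513 0.1358 0.1433] th 66.6 open 0.0324 F [-0.2  1.   0.1] q [ 0.19 -0.16  1.92 -0.    1.4  -0.97]
[-0.003, 0.015, 0.258] [-0.005, -0.004, -0.071] rows>=2.6
```

Request:
jog_arm:
  motion: [0.35, -0.003, 0.015, 0, -0.005, -0.004, -0.071, 0.35, -0.003, 0.015, 0.02, -0.005, -0.004, -0.071, 0.35, -0.003, 0.015, 0.08, -0.005, -0.004, -0.071, 0.35, -0.003, 0.015, 0.16, -0.005, -0.004, -0.071, 0.35, -0.003, 0.015, 0.22, -0.005, -0.004, -0.071, 0.35, -0.003, 0.015, 0.25, -0.005, -0.004, -0.071, 0.35, -0.003, 0.015, 0.257, -0.005, -0.004, -0.071, 0.35, -0.003, 0.015, 0.257, -0.005, -0.004, -0.071]

```text
t: 43.55
tool_pos: [0.4531, 0.1412, -0.0205]
orientation: [-0.467, -3.103, 0.003]
force: [0.0, -0.4, -0.4]
opening: 0.0325
```

Request:
jog_arm:
  motion: [0, 0, 0, 0, 0, 0, 0, 0, 0, 0, 0, 0, 0, 0, 0, 0, 0, 0, 0, 0, 0, 0, 0, 0, 0, 0, 0, 0, 0, 0, 0, 0, 0, 0, 0]

```text
t: 44.05
tool_pos: [0.4539, 0.1415, -0.0196]
orientation: [-0.468, -3.105, 0.001]
force: [-0.6, 0.8, 4.8]
opening: 0.0086
```

```bash
python3 go.py .4545,.1412,.15,73 .4479,.3608,.15,-1.5
```

```text
t 44.0 p [0.4539 0.1415 0.0144] th 72.9 open 0.0086 F [-0.6  0.8  4.8] q [ 0.19  0.    2.01 -0.    1.13 -1.08]
[-0.001, -0.0, -0.271] [-0.001, -0.001, -0.002] rows>=2.7
[0.141, 0.415, -0.272] [-0.001, -0.0, 0.826] rows>=8.7
```

Request:
jog_arm:
  motion: [0, 0, 0, -0.06, 0, 0, 0, 0, 0, 0, -0.15, 0, 0, 0, 0, 0, 0, -0.24, 0, 0, 0.05, 0, 0.025, 0.07, -0.272, 0, 0, 0.14, 0, 0.05, 0.15, -0.272, 0, 0, 0.23, 0, 0.08, 0.24, -0.272, 0, 0, 0.32, 0, 0.11, 0.33, -0.272, 0, 0, 0.41, 0, 0.141, 0.415, -0.272, 0, 0, 0.5]

```text
t: 44.85
tool_pos: [0.4475, 0.3614, 0.1158]
orientation: [-1.626, -2.687, 0.003]
force: [1.5, 0.6, -2.4]
opening: 0.0088
```

```bash
python3 go.py .4479,.3608,.15,-1.5
```

```text
t 44.9 p [0.4475 0.3614 0.1498] th 27.6 open 0.0088 F [ 1.5  0.6 -2.4] q [0.59 0.11 1.64 0.   1.4  0.11]
[-0.001, 0.0, -0.0] [-0.002, 0.0, 0.324] rows>=3.4
```

Request:
jog_arm:
  motion: [0, 0, 0, 0, 0, 0, 0.09, 0, 0, 0, 0, 0, 0, 0.18, 0, 0, 0, 0, 0, 0, 0.27, 0, 0, 0, 0, 0, 0, 0.324, 0, 0, 0, 0, 0, 0, 0.324]

```text
t: 45.35
tool_pos: [0.447, 0.3611, 0.1151]
orientation: [-2.252, -2.19, 0.006]
force: [-0.1, -0.4, -2.7]
opening: 0.0087
```

```bash
python3 go.py .4479,.3608,.022,-1.5
python3 - <<'E'
from h import *
d=grab('side','s21');c=grab('top','t21')
a=cv2.resize(d['frame'][90:190,130:300],(500,294))
b=cv2.resize(c['frame'][180:340,120:230],(200,294))
cv2.imwrite('pics/s21z.png',cv2.hconcat([a,b])[:,:,::-1])
E
```

```text
t 45.4 p [0.447  0.3611 0.1491] th -1.6 open 0.0087 F [-0.1 -0.4 -2.7] q [0.59 0.11 1.64 0.   1.4  0.62]
[0.0, 0.003, 0.254] [-0.002, 0.001, -0.001] rows>=2.5
```

View pics/s21z.png

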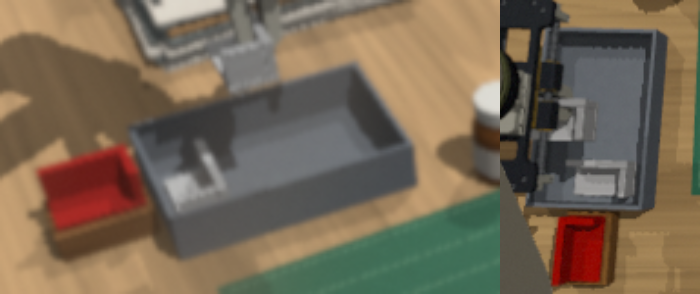

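Request:
jog_arm:
  motion: [0, 0, 0.003, 0.08, 0, 0, 0, 0, 0, 0.003, 0.16, 0, 0, 0, 0, 0, 0.003, 0.22, 0, 0, 0, 0, 0, 0.003, 0.25, 0, 0, 0, 0, 0, 0.003, 0.253, 0, 0, 0, 0.2, 0, 0.003, 0.253, 0, 0, 0, 0.2, 0, 0.003, 0.253, 0, 0, 0, 0.2, 0, 0.003, 0.253, 0, 0, 0]

```text
t: 46.25
tool_pos: [0.4499, 0.3619, -0.009]
orientation: [-2.248, -2.195, -0.0]
force: [-0.2, -0.2, -0.2]
opening: 0.0183
```

Request:
jog_arm:
  motion: [0.2, 0, 0, -0.03, 0, 0, 0, 0.2, 0, 0, -0.12, 0, 0, 0, 0.2, 0, 0, -0.22, 0, 0, 0, 0.35, 0, 0, -0.27, 0, 0, 0, 0.35, 0, 0, -0.27, 0, 0, 0]

```text
t: 46.75
tool_pos: [0.4535, 0.3643, 0.1343]
orientation: [2.246, 2.193, 0.019]
force: [0.1, 0.2, 0.8]
opening: 0.0295
```

```bash
python3 go.py .5665,.0264,.15,90.3
python3 - <<'E'
from h import *
d=grab('side','s22');c=grab('top','t22')
a=cv2.resize(d['frame'][80:280,130:370],(400,333))
b=cv2.resize(c['frame'][130:330,120:360],(400,333))
cv2.imwrite('pics/s22z.png',cv2.hconcat([a,b])[:,:,::-1])
E
```

```text
t 46.8 p [0.4535 0.3643 0.1683] th -1.4 open 0.0295 F [0.1 0.2 0.8] q [0.59 0.1  1.62 0.   1.42 0.61]
[-0.671, 0.242, 0.034] [0.008, 0.001, -1.018] rows>=10.7
```

View pics/s22z.png

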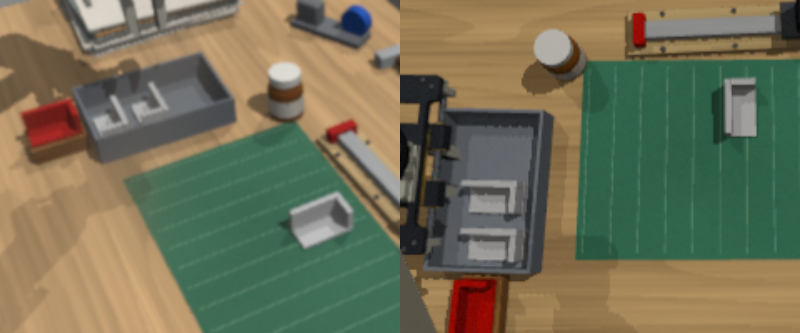

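Request:
jog_arm:
  motion: [0.35, -0.08, 0.03, 0.01, 0, 0, -0.09, 0.35, -0.16, 0.06, 0.02, 0, 0, -0.185, 0.35, -0.24, 0.09, 0.034, 0.008, 0, -0.28, 0.35, -0.33, 0.12, 0.034, 0.008, 0, -0.375, 0.35, -0.42, 0.15, 0.034, 0.008, 0, -0.47, 0.35, -0.51, 0.185, 0.034, 0.008, 0, -0.565, 0.35, -0.6, 0.215, 0.034, 0.008, 0, -0.66, 0.35, -0.671, 0.242, 0.034, 0.008, 0, -0.755]

```text
t: 47.65
tool_pos: [0.562, 0.0242, 0.1091]
orientation: [-0.72, -3.049, 0.01]
force: [1.1, 0.6, 0.1]
opening: 0.0322
```

```bash
python3 go.py .5665,.0264,.09,90.3
```

```text
t 47.6 p [0.562  0.0242 0.1431] th 63.4 open 0.0322 F [1.1 0.6 0.1] q [-0.04  0.09  1.67 -0.    1.39 -1.15]
[-0.007, 0.009, 0.106] [-0.004, -0.006, -0.299] rows>=3.1
```

Request:
jog_arm:
  motion: [0.35, -0.007, 0.009, 0, -0.004, -0.006, -0.09, 0.35, -0.007, 0.009, 0, -0.004, -0.006, -0.18, 0.35, -0.007, 0.009, 0, -0.004, -0.006, -0.27, 0.35, -0.007, 0.009, 0.05, -0.004, -0.006, -0.299, 0.35, -0.007, 0.009, 0.1, -0.004, -0.006, -0.299, 0.35, -0.007, 0.009, 0.12, -0.004, -0.006, -0.299, 0.35, -0.007, 0.009, 0.12, -0.004, -0.006, -0.299]

```text
t: 48.35
tool_pos: [0.5637, 0.0265, 0.0459]
orientation: [0.009, -3.136, -0.001]
force: [-0.9, 0.1, 0.1]
opening: 0.0329
```

```bash
python3 go.py .5665,.0264,.014,90.3
```

```text
t 48.4 p [0.5637 0.0265 0.0799] th 90.3 open 0.0329 F [-0.9  0.1  0.1] q [-0.04  0.15  1.73  0.    1.27 -1.62]
[-0.006, -0.0, 0.132] [0.0, -0.004, 0.0] rows>=1.3
```

Request:
jog_arm:
  motion: [0.35, -0.006, 0, 0.03, 0, -0.004, 0, 0.35, -0.006, 0, 0.08, 0, -0.004, 0, 0.35, -0.006, 0, 0.12, 0, -0.004, 0, 0.35, -0.006, 0, 0.131, 0, -0.004, 0, 0.35, -0.006, 0, 0.131, 0, -0.004, 0, 0, -0.006, 0, 0.131, 0, -0.004, 0, 0, -0.006, 0, 0.131, 0, -0.004, 0, 0, -0.006, 0, 0.131, 0, -0.004, 0]

```text
t: 49.15
tool_pos: [0.5674, 0.0265, -0.0182]
orientation: [-0.009, 3.139, 0.0]
force: [-0.0, -0.0, 0.6]
opening: 0.013
```

Request:
jog_arm:
  motion: [0, 0, 0, 0, 0, 0, 0, 0, 0, 0, 0, 0, 0, 0]

```text
t: 49.35
tool_pos: [0.5677, 0.0265, -0.0179]
orientation: [-0.009, 3.139, 0.0]
force: [0.5, 0.4, -2.5]
opening: 0.0087
```

```bash
python3 go.py .5665,.0264,.15,90.3 .5158,.3591,.15,-1.5
```

```text
t 49.4 p [0.5677 0.0265 0.0161] th 90.3 open 0.0087 F [ 0.5  0.4 -2.5] q [-0.04  0.23  1.76  0.    1.15 -1.62]
[0.001, -0.0, -0.268] [0.0, 0.002, 0.0] rows>=2.7
[0.099, 0.666, -0.268] [0.002, 0.001, 1.02] rows>=10.7
```

Request:
jog_arm:
  motion: [0, 0, 0, -0.06, 0, 0, 0, 0, 0, 0, -0.15, 0, 0, 0, 0, 0, 0, -0.24, 0, 0, 0.05, 0, 0.015, 0.08, -0.268, 0, 0, 0.14, 0, 0.03, 0.17, -0.268, 0, 0, 0.23, 0, 0.045, 0.26, -0.268, 0, 0, 0.32, 0, 0.06, 0.35, -0.268, 0, 0, 0.41, 0, 0.075, 0.44, -0.268, 0, 0, 0.5]

```text
t: 50.15
tool_pos: [0.5282, 0.2462, 0.116]
orientation: [1.195, 2.903, 0.002]
force: [1.0, -0.1, -2.3]
opening: 0.0088
```

```bash
python3 go.py .5158,.3591,.15,-1.5
```

```text
t 50.1 p [0.5282 0.2462 0.15  ] th 45.3 open 0.0088 F [ 1.  -0.1 -2.3] q [ 0.35  0.12  1.62 -0.    1.39 -0.44]
[0.176, 0.143, 0.0] [0.002, 0.001, 0.519] rows>=5.4
```

Request:
jog_arm:
  motion: [0, 0.06, 0.045, 0, 0, 0, 0.09, 0, 0.12, 0.095, 0, 0, 0, 0.185, 0, 0.176, 0.143, 0, 0, 0, 0.28, 0, 0.176, 0.143, 0, 0, 0, 0.375, 0, 0.176, 0.143, 0, 0, 0, 0.47, 0, 0.176, 0.143, 0, 0, 0, 0.519, 0, 0.176, 0.143, 0, 0, 0, 0.519, 0, 0.176, 0.143, 0, 0, 0, 0.519]

```text
t: 50.95
tool_pos: [0.5158, 0.3588, 0.1157]
orientation: [2.245, 2.195, 0.003]
force: [0.7, -0.1, -1.8]
opening: 0.0088
```

```bash
python3 go.py .5158,.3591,.0235,-1.5
python3 - <<'E'
from h import *
d=grab('side','s23');c=grab('top','t23')
a=cv2.resize(d['frame'][90:190,130:300],(500,294))
b=cv2.resize(c['frame'][180:340,120:230],(200,294))
cv2.imwrite('pics/s23z.png',cv2.hconcat([a,b])[:,:,::-1])
E
```

```text
t 51.0 p [0.5158 0.3588 0.1497] th -1.3 open 0.0088 F [ 0.7 -0.1 -1.8] q [ 0.53  0.24  1.49 -0.    1.41  0.55]
[0.001, -0.001, 0.252] [0.002, 0.0, 0.002] rows>=2.5
```

View pics/s23z.png

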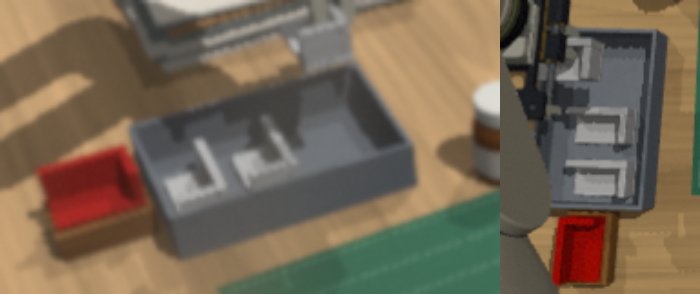

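Request:
jog_arm:
  motion: [0, 0, 0, 0.08, 0, 0, 0, 0, 0, 0, 0.16, 0, 0, 0, 0, 0, 0, 0.22, 0, 0, 0, 0, 0, 0, 0.248, 0, 0, 0, 0, 0, 0, 0.251, 0, 0, 0, 0.2, 0, 0, 0.251, 0, 0, 0, 0.2, 0, 0, 0.251, 0, 0, 0, 0.2, 0, 0, 0.251, 0, 0, 0]

```text
t: 51.85
tool_pos: [0.5179, 0.3598, -0.0072]
orientation: [2.245, 2.193, 0.009]
force: [-0.1, -0.4, 0.2]
opening: 0.0183
```

Request:
jog_arm:
  motion: [0.2, 0, 0, -0.03, 0, 0, 0, 0.2, 0, 0, -0.12, 0, 0, 0, 0.2, 0, 0, -0.22, 0, 0, 0, 0.35, 0, 0, -0.27, 0, 0, 0, 0.35, 0, 0, -0.27, 0, 0, 0]

```text
t: 52.35
tool_pos: [0.5209, 0.3618, 0.1367]
orientation: [2.243, 2.191, 0.028]
force: [0.8, 0.7, 0.8]
opening: 0.0295
```

```bash
python3 go.py .42,.25,.2,-1.5
python3 - <<'E'
from h import *
d=grab('side','s24');c=grab('top','t24')
E
```

```text
t 52.4 p [0.5209 0.3618 0.1707] th -1.3 open 0.0295 F [0.8 0.7 0.8] q [ 0.53  0.23  1.47 -0.    1.43  0.55]
[-0.228, -0.196, -0.064] [0.011, -0.006, 0.002] rows>=3.1
```

View pics/s24.png

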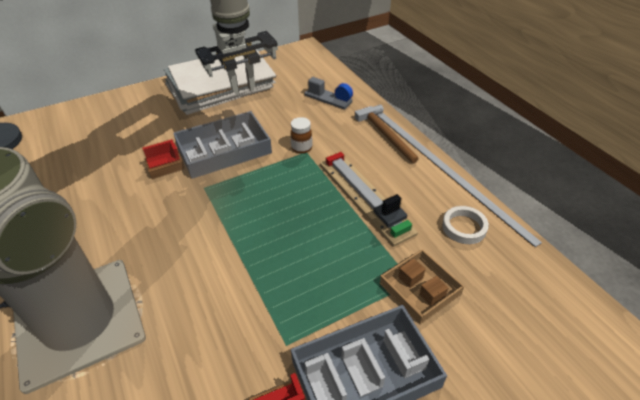

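View pics/t24.png

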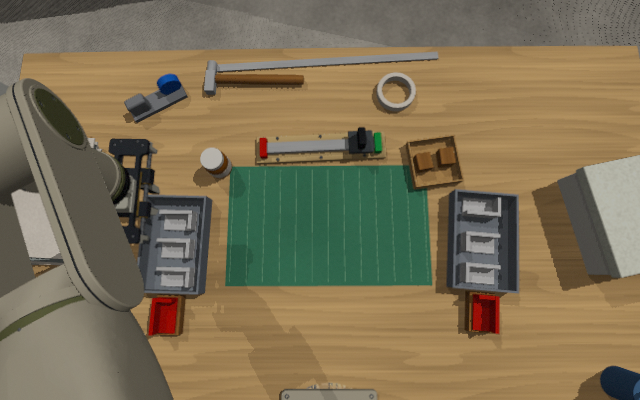

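```bash
python3 - <<'E'
from h import *
c=load('t24');d=load('s24')
a=cv2.resize(c['frame'][120:170,340:395],(440,400),interpolation=cv2.INTER_CUBIC)
b=cv2.resize(d['frame'][190:240,370:420],(360,400),interpolation=cv2.INTER_CUBIC)
cv2.imwrite('pics/fin.png',cv2.hconcat([a,b])[:,:,::-1])
E
```

```text
(no output)
```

View pics/fin.png

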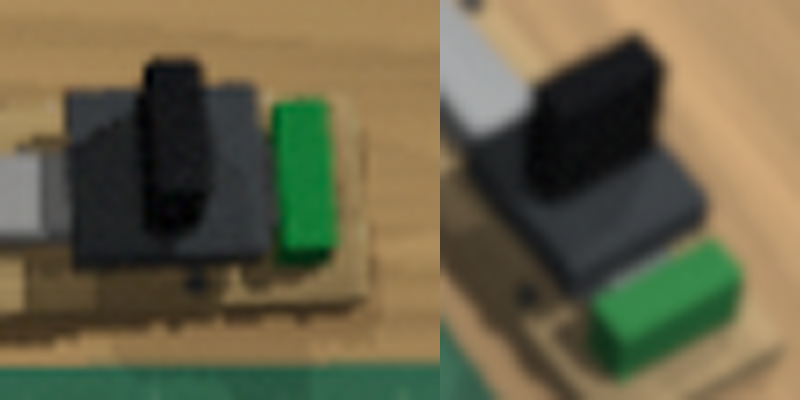

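```bash
python3 - <<'E'
from h import *
c=load('t24')
L=onplane(c,(np.array([(66,92),(74,268),(253,88),(267,255)])+.5)/8-.5+(340,120),.043); print(L.round(4), L.mean(0).round(4))
g=onplane(c,(np.array([(275,103),(280,258)])+.5)/8-.5+(340,120),.034);print(g.round(4))
E
```

```text
[[ 0.7175 -0.0524  0.043 ]
 [ 0.6605 -0.0539  0.043 ]
 [ 0.7183 -0.1105  0.043 ]
 [ 0.6642 -0.1132  0.043 ]] [ 0.6901 -0.0825  0.043 ]
[[ 0.7167 -0.1183  0.034 ]
 [ 0.6661 -0.1183  0.034 ]]
```

```bash
python3 -c "
from plant import close_job,read_state
print(read_state()['force']);print(close_job())"
```

```text
[-0.09435268 -0.25698226  0.15207494]
the job is handed in; nothing more can be done
None
```

The kit is ready and I handed the job in at about 52 s of the 208 s allowed. The hand-in itself reports no verdict.

- **Offcut:** I put the one from the runner in the tray, next to the offcut already lying there. Both lie inside in the last pictures.
- **Carriage:** I drove it at about 0.09 m/s, judged from the commanded steps, to the red stop, where contact pushed back with about 12 N. I then took it back against the green stop, with about 22 N at contact. The fingers travelled 199.7 mm between the two stops. The last picture puts the carriage centre at y = -0.0825, the same place as when it touched the green stop. I felt no sticky spots: the along-runner force stayed at about 2–3.5 N wherever I read it.
- **Brackets:** The three left-hand ones are in the +y bin and the three right-hand ones in the -y bin. All lie flat inside, clear of the rims.
- **Glue jar:** I never touched it, and it shows in the same place in the last pictures.

Two things did not match what I was given:

- **Tool height:** The reported tool height was wrong; the fingertips are really about 34 mm higher than stated. My first grasp at the offcut therefore closed on nothing. I touched the bench to measure the error and corrected every later move for it.
- **Moved bracket:** One right-hand bracket was knocked about 3 cm aside during the runner check. I found it again in the pictures before picking it up.

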